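# Load bridge blanks into a sanding fixture and clamp the hold-down bar

## Robot

A 6-joint arm with a two-finger parallel gripper is mounted at the origin on the work surface. World frame = base frame: x ahead of the robot, y to its left, z up, the work surface at z = 0. Lengths are in m, angles in rad, forces in N, time in s.
With the tool pointing down it reaches from about 0.3 to 0.875 m from the base axis. Payload 6.4 kg.
Tool frame: the origin (TCP) lies at the very end of the fingers, on their centre line; the grasp point (between the pads) lies 19 mm behind it; z points along the fingers, y is the line along which they close (so a half turn about z gives the same grasp; the last joint's range is limited). The gripper opens to 85 mm and grips with 20 to 120 N. Pads are 22 mm wide; open, the fingers measure 114 mm over their backs; the gripper's body (76 mm by 85 mm) begins 54 mm behind the grasp point. The pads swing forward as they close: fully open they stand 13 mm farther back than shut.
Start: joints at [0.895, 0.181, 1.607, -0, 1.354, -0.206], TCP at [0.26, 0.513, 0.197] pointing down, gripper open.
Joint ranges: [-2.99, 2.99], [-0.89, 2.07], [0.3, 2.58], [-1.14, 4.28], [0, 2.63], [-3.12, 3.12]. Speed limits (rad/s): [2.57, 2.57, 3.01, 3.14, 3.14, 3.14].

## Interface

Orientations are given as a unit quaternion [w, x, y, z].
In Python, from bench import * gives the robot as it stands. The module is installed in compiled form; this text tells all that it offers.
- The arm moves only by the tool arm_command, never from a script. Its arguments are lists of equal length, an entry for each row: "dp": the shift along the tool's x, y, z in units of 0.25 m (1.0 is 0.25 m), a list of three; "turn": the turn, a rotation vector about the tool's x, y, z in units of 30 degrees (1.0 is 30 degrees), a list of three; "jaw": the opening, from 0 (shut) to 1 (fully open). A call has 1 to 5 rows; each row is the pose to reach, as a shift and turn from the pose commanded when the call began, along the tool's axes at that moment; what a row does not reach only later rows make up. A row lasts 1/8 s, in which the tool goes at most 62.5 mm and 10.7 degrees, less where a joint would pass 70% of its speed; a pose out of reach is approached as far as the arm can. A call with a number of a shift or a turn outside -1 to 1 is refused whole. A call with a gripper value outside its range is refused whole. The fingers move at their own pace and stop on an object; the grip force is fixed at half the most. Time passes only in rows, so rows that repeat a pose let the fingers close. It gives the time, the measured TCP pose, the force, the opening and the grip force at its end, in the units of the state.
- get_obs(): the state, without advancing time (a new reading comes with each control period).
- camera(name): name is "scene" or "top"; returns the picture (420x560x3 uint8, blue, green, red); there is no depth.
- get_calibration(name): a dict with "camera_matrix" (3x3 intrinsics, pixels), "k1" (the pictures are not rectified: a ray, as slopes to the right and down, at radius r is drawn at 1 + k1 r^2 times it, then the intrinsics apply), "R" (3x3) and "t" (3): a world point X has camera coordinates R X + t. Camera axes: x right, y down, z forward; pixel columns grow to the right and rows downward; lengths in m; the calibration is good to about 2 mm. A picture is of the moment at which its call begins. get_calibration takes no time and is no camera call.
- hand_in(): hands the job in; it is judged then, once.
The state is a dict: "time_s": time; "q": joint angles; "dq": joint speeds; "joint_efforts": joint torques, N m; "eef_pos": TCP position; "eef_rot": TCP orientation; "wrist_force": force on the tool from outside, world axes, zero at the start; "torque": the same for the moment, N m; "opening": opening from 0.0 (shut) to 1.0 (fully open); "grasp_force": force on a finger pad.
Only numpy, scipy, OpenCV 4.12 (cv2) and the standard library are available. Lean on these libraries where they do the work, as an engineer would, in place of code of your own. Each camera call takes 0.05 s, during which the arm holds its last target. There are 200 camera calls.

## Task

Free the clamp knob of the sanding fixture and slide its hold-down bar fully back, then lay every bridge blank on the bench flat in a pocket of its own and press it down until it sits fully home on the pocket floor. With all blanks down, slide the bar fully forward over their ends and turn the knob tight again; leave the chin rest, the polish jar and the bar clamp where they are.

Things in the scene. Friction and masses are not known exactly. Their poses are not given: they have to be found in the camera images.
- fixture: Sanding fixture fixed to the bench: dark wood base 185 mm (x) by 380 mm (y), 30 mm thick. Origin: underside, below the middle of the row of pockets; near edge (to the robot) at x = -60 mm, far edge at x = 125 mm. Five pockets side by side along y, each 106 mm (x) by 50 mm (y), floor 30 mm above the bench, with a rim only 6 mm high (rim top 36 mm above the bench).
- pocket0 (a point): Centre of the floor of pocket 0 (30 mm above the bench, at y = -136 mm in the fixture); axes as the fixture's. Pockets are 68 mm apart. Any blank may go in any pocket, one in each.
- pad0 (a joint): How far the cork lift pad (60 x 26 mm) of pocket 0 is pushed down: 0 raised, its top 8 mm above the floor (2 mm above the rim), so a blank just laid in stands 8 mm too high; 0.008 m level with the floor. It is not sprung: about 8 N on the blank pushes it down and it then stays down for good.
- pocket1 (a point): Centre of the floor of pocket 1 (30 mm above the bench, at y = -68 mm in the fixture); axes as the fixture's. Pockets are 68 mm apart. Any blank may go in any pocket, one in each.
- pad1 (a joint): How far the cork lift pad (60 x 26 mm) of pocket 1 is pushed down: 0 raised, its top 8 mm above the floor (2 mm above the rim), so a blank just laid in stands 8 mm too high; 0.008 m level with the floor. It is not sprung: about 8 N on the blank pushes it down and it then stays down for good.
- pocket2 (a point): Centre of the floor of pocket 2 (30 mm above the bench, at y = +0 mm in the fixture); axes as the fixture's. Pockets are 68 mm apart. Any blank may go in any pocket, one in each.
- pad2 (a joint): How far the cork lift pad (60 x 26 mm) of pocket 2 is pushed down: 0 raised, its top 8 mm above the floor (2 mm above the rim), so a blank just laid in stands 8 mm too high; 0.008 m level with the floor. It is not sprung: about 8 N on the blank pushes it down and it then stays down for good.
- pocket3 (a point): Centre of the floor of pocket 3 (30 mm above the bench, at y = +68 mm in the fixture); axes as the fixture's. Pockets are 68 mm apart. Any blank may go in any pocket, one in each.
- pad3 (a joint): How far the cork lift pad (60 x 26 mm) of pocket 3 is pushed down: 0 raised, its top 8 mm above the floor (2 mm above the rim), so a blank just laid in stands 8 mm too high; 0.008 m level with the floor. It is not sprung: about 8 N on the blank pushes it down and it then stays down for good.
- pocket4 (a point): Centre of the floor of pocket 4 (30 mm above the bench, at y = +136 mm in the fixture); axes as the fixture's. Pockets are 68 mm apart. Any blank may go in any pocket, one in each.
- pad4 (a joint): How far the cork lift pad (60 x 26 mm) of pocket 4 is pushed down: 0 raised, its top 8 mm above the floor (2 mm above the rim), so a blank just laid in stands 8 mm too high; 0.008 m level with the floor. It is not sprung: about 8 N on the blank pushes it down and it then stays down for good.
- blank0: Maple bridge blank, a pale wooden slab 92 mm (its x) by 40 mm (its y) by 18 mm thick, 40 to 80 g, with a thin red line along x on top. Origin: centre of its underside. Lies on the bench at the start. May be absent (3 to 5 are present).
- blank1: Maple bridge blank, a pale wooden slab 92 mm (its x) by 40 mm (its y) by 18 mm thick, 40 to 80 g, with a thin red line along x on top. Origin: centre of its underside. Lies on the bench at the start. May be absent (3 to 5 are present).
- blank2: Maple bridge blank, a pale wooden slab 92 mm (its x) by 40 mm (its y) by 18 mm thick, 40 to 80 g, with a thin red line along x on top. Origin: centre of its underside. Lies on the bench at the start. May be absent (3 to 5 are present).
- blank3: Maple bridge blank, a pale wooden slab 92 mm (its x) by 40 mm (its y) by 18 mm thick, 40 to 80 g, with a thin red line along x on top. Origin: centre of its underside. Lies on the bench at the start. May be absent (3 to 5 are present).
- blank4: Maple bridge blank, a pale wooden slab 92 mm (its x) by 40 mm (its y) by 18 mm thick, 40 to 80 g, with a thin red line along x on top. Origin: centre of its underside. Lies on the bench at the start. May be absent (3 to 5 are present).
- hold_bar (a joint): Travel of the aluminium hold-down bar along the fixture's x: 0 fully back, its front edge 56 mm beyond the pocket centres, clear of the pockets; 0.035 m fully forward (towards the robot, fixture -x) at its stop, covering the far 25 mm of the blanks. Free, it slides with about 3 N; clamped, it resists about 10 N or more. At the start it is forward and clamped.
- bar_edge (a point): Middle of the lower front edge of the hold-down bar. The bar is 40 mm in x, 376 mm in y, 12 mm thick, underside 51 mm above the bench: it passes 3 mm over blanks that are fully down (tops 48 mm above the bench) and runs into blanks on raised pads (tops 56 mm). The knob's axis is 40 mm behind this point (fixture +x); the bar may be moved by its knob.
- clamp_knob (a joint): Angle of the clamp knob on the bar: 0 rad fully loose, grows clockwise seen from above, 1.5 rad fully tight (stops at both ends). It begins to bite at about 1.0 rad, needs about 0.2 N m and stays where it is left.
- knob_grip (a point): Point on the knob's axis, 83 mm above the bench, to grip at. Lime green bar grip 58 mm long (this frame's x), 14 mm wide (y), 22 mm high, top 93 mm above the bench, on a black hub 40 mm across whose top is 71 mm above the bench. The frame turns with the knob; its x lies along the fixture's x when the joint is 0.
- chinrest: Bystander: round dark wooden chin rest, 88 mm across, 26 mm high. Origin: centre of underside.
- polish: Bystander: amber jar of polish, 56 mm across, 75 mm high. Origin: centre of underside.
- bar_clamp: Bystander: lime green and black bar clamp lying on the bench, 200 mm long (x), arms to +y 85 mm long, 20 mm high. Origin: underside, on the middle of its steel bar.
Things that resemble listed ones, but are neither listed nor needed, are in the scene too. What is shaped like the blank3 but grey is not meant.

How it is judged:
By the outcome, as a careful person would: the job done as asked, in the order asked, and still so for the second after the job is handed in, with the robot touching nothing.
Of blank0, blank1, blank2, blank3, blank4 only 3 to 5 are there at a start; the rules pass over those that are not, and their reading is None.
At some moment in a run one of blank0, blank1, blank2, blank3, blank4 may be knocked a few centimetres aside while the robot is not near it.
Once in a run the grip may slacken for a moment while it holds something.
It also fails if it takes over 210 s, if anything falls off the work surface, if the arm or the gripper's body presses on something with over 40 N, if the wrist force passes 120 N, or if a joint passes its speed limit or range.

## Working session

There is one attempt and no reset: what is moved stays moved. The work goes in short steps, Python scripts to look and compute and a tool call to move; the robot and the scene stay as the last step left them, time stands still between calls to the robot, and variables do not carry over. Pictures are saved under pics/ and viewed, at most 14 in all, crops included, and the job is handed in when it is done.

Besides the shell and the picture viewer there is one more tool, called after "Call:" as name(argument=value, ...) on one line, values as JSON. arm_command: Moves the arm, as the interface text tells. Its arguments: {"type":"object","properties":{"dp":{"type":"array"},"turn":{"type":"array"},"jaw":{"type":"array"}},"required":["dp","turn","jaw"]}

```bash
mkdir -p pics; cat > h.py <<'E'
from bench import *
import numpy as np, cv2
from scipy.spatial.transform import Rotation as Rot
def shot(cam,name=None):
    im=np.array(camera(cam)); 
    if name: cv2.imwrite(f'pics/{name}.png',im)
    return im
def px2w(cam,uv,z):
    c=get_calibration(cam);K=np.array(c['camera_matrix']);R=np.array(c['R']);t=np.array(c['t'])
    k=c['k1']; out=[]
    for u,v in np.atleast_2d(uv).astype(float):
        d=np.array([(u-K[0,2])/K[0,0],(v-K[1,2])/K[1,1]]); s=d.copy()
        for _ in range(30): s=d/(1+k*(s@s))
        ray=R.T@np.array([s[0],s[1],1]); C=-R.T@t
        out.append(C+ray*(z-C[2])/ray[2])
    return np.array(out)
def w2px(cam,X):
    c=get_calibration(cam);K=np.array(c['camera_matrix']);R=np.array(c['R']);t=np.array(c['t'])
    p=np.atleast_2d(X)@R.T+t; s=p[:,:2]/p[:,2:]; s=s*(1+c['k1']*(s**2).sum(1,keepdims=True))
    return s*[K[0,0],K[1,1]]+[K[0,2],K[1,2]]
def st():
    o=get_obs(); return o
E
python3 - <<'E'
from h import *
np.set_printoptions(precision=4,suppress=True)
a=shot('top','top0');b=shot('scene','scene0')
for c in('top','scene'):
    k=get_calibration(c);R=np.array(k['R']);print(c,k['camera_matrix'],k['k1'],-R.T@np.array(k['t']),R)
print(get_obs())
E
```

```text
top [[478.033    0.     285.9365]
 [  0.     478.033  218.9396]
 [  0.       0.       1.    ]] -0.10489615140944343 [0.4337 0.0086 1.5099] [[-0.0012 -0.9998 -0.0187]
 [-0.9991  0.002  -0.0418]
 [ 0.0418  0.0186 -0.999 ]]
scene [[515.1411   0.     278.3511]
 [  0.     515.1411 207.4606]
 [  0.       0.       1.    ]] 0.0414858219863256 [ 1.2907 -0.5607  0.9389] [[ 0.5721  0.82    0.016 ]
 [ 0.5569 -0.374  -0.7416]
 [-0.6021  0.4332 -0.6706]]
{'time_s': 0.1, 'q': array([ 0.8947,  0.1815,  1.6079,  0.    ,  1.3538, -0.2063]), 'dq': array([ 0.0007, -0.0005, -0.0023,  0.0013, -0.0009,  0.0001]), 'joint_efforts': array([ -0.0004, -44.5875, -35.224 ,  -0.0002,   0.0041,   0.    ]), 'eef_pos': array([0.26  , 0.5123, 0.1959]), 'eef_rot': array([-0.0003,  0.2328,  0.9725, -0.0007]), 'wrist_force': array([ 0.6532,  0.1134, -0.1573]), 'torque': array([ 0.0044,  0.0222, -0.005 ]), 'grasp_force': 0.0, 'opening': 1.0029881948478756}
```

View pics/top0.png

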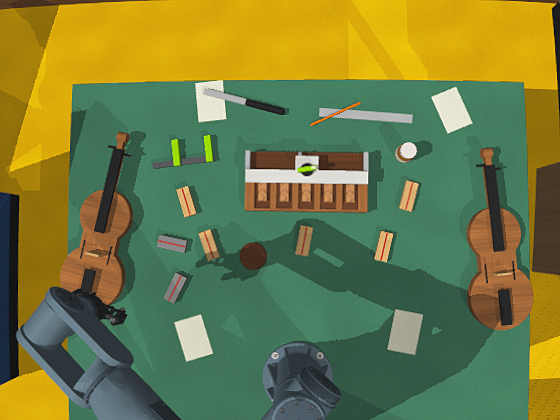

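View pics/scene0.png

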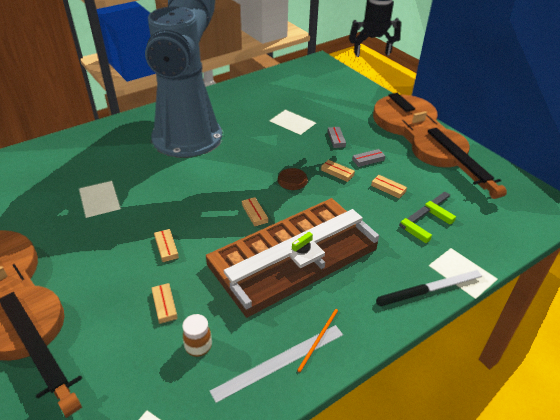

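The top view shows five pale slabs at (187,201), (208,244), (304,240), (384,246) and (410,195). The two grey ones at (172,243) and (176,288) are not meant. The fixture is centred near (307,185) with its knob at (307,169). The jar is at (407,151), the chin rest at (253,255) and the clamp at (187,153). I'll check the candidates in one enlarged crop.

```bash
python3 - <<'E'
import cv2
im=cv2.imread('pics/top0.png')
cv2.imwrite('pics/crop0.png',cv2.resize(im[140:310,150:430],None,fx=2.85,fy=2.85,interpolation=cv2.INTER_CUBIC))
E
```

```text
(no output)
```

View pics/crop0.png

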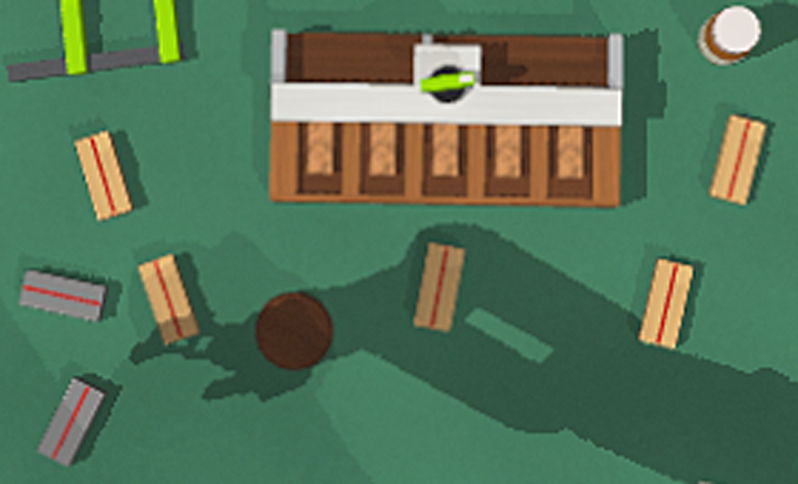

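```bash
cat >> h.py <<'E'
def blanks(im,z=0.018):
    hsv=cv2.cvtColor(im,cv2.COLOR_BGR2HSV); H,S,V=cv2.split(hsv)
    m=(((H<26)|(H>168))&(S>70)&(V>75)).astype(np.uint8); m[:,:140]=0;m[:,440:]=0;m[:100]=0;m[310:]=0
    n,l,s,c=cv2.connectedComponentsWithStats(m); out=[]
    for i in range(1,n):
        if 250<s[i,4]<700:
            p=np.argwhere(l==i)[:,::-1]; w=px2w('top',p,z)[:,:2]
            (cx,cy),(a,b),an=cv2.minAreaRect((w*1000).astype(np.float32))
            red=p[[(H[v,u]<7 or H[v,u]>168) and S[v,u]>120 for u,v in p]]
            rc=ra=None
            if len(red)>8:
                rw=px2w('top',red,z)[:,:2]; rc=rw.mean(0); d=np.linalg.svd(rw-rc)[2][0]; d*=np.sign(d[0]); ra=np.degrees(np.arctan2(d[1],d[0]))
            out.append((c[i].round(1),s[i,4],np.round(w.mean(0),4),np.round([cx,cy,a,b,an],1),rc,ra))
    return out
E
python3 - <<'E'
from h import *
np.set_printoptions(precision=4,suppress=True)
im=cv2.imread('pics/top0.png')
for b in blanks(im): print(*b)
f=lambda x,y:(x/2.85+150-.3,y/2.85+140-.3)
print('rim near L,R',px2w('top',[f(271,203),f(620,207)],.036))
print('bar front L,R; back',px2w('top',[f(272,121),f(621,125),f(272,84),f(621,90)],.063))
hsv=cv2.cvtColor(im,cv2.COLOR_BGR2HSV);m=(hsv[...,0]>30)&(hsv[...,0]<50)&(hsv[...,1]>150)&(hsv[...,2]>120); m[:160]=0;m[180:]=0;m[:,:290]=0;m[:,325:]=0
p=np.argwhere(m)[:,::-1];w=px2w('top',p,.093);print(len(p),p.mean(0),w.mean(0),np.linalg.svd(w[:,:2]-w[:,:2].mean(0))[2],cv2.minAreaRect((w[:,:2]*1000).astype(np.float32)))
E
```

```text
[275.1 159.3] 642 [0.6843 0.0703] [685.1  66.1 129.3  50.9  89.7] None None
[343.3 159.8] 599 [ 0.682  -0.1441] [ 679.9 -116.5  174.    52.2   88.3] None None
[408.4 195.5] 404 [ 0.569  -0.3481] [ 569.2 -348.2   42.7   94.3   74.2] [ 0.5675 -0.3488] -15.34869669480193
[186.  201.2] 377 [0.553  0.3518] [553.2 351.8  93.7  40.9  17.4] [0.5543 0.3535] 17.28639607634531
[303.6 240.3] 390 [ 0.4295 -0.0187] [429.4 -18.8  40.5  92.9  79.1] [ 0.4298 -0.0191] -10.957186752820412
[208.8 244.6] 376 [0.4161 0.2785] [416.5 277.9  92.4  40.9  18.8] [0.4138 0.2786] 19.244791448485365
[383.2 245.9] 394 [ 0.4114 -0.267 ] [ 410.9 -267.    41.8   92.6   76.3] [ 0.4099 -0.2681] -13.641182305171036
rim near L,R [[ 0.5205  0.1635  0.036 ]
 [ 0.5154 -0.2151  0.036 ]]
bar front L,R; back [[ 0.6068  0.1598  0.063 ]
 [ 0.6015 -0.2129  0.063 ]
 [ 0.6467  0.16    0.063 ]
 [ 0.6391 -0.2134  0.063 ]]
74 [305.3784 168.527 ] [ 0.6434 -0.0232  0.093 ] [[-0.1329  0.9911]
 [ 0.9911  0.1329]] ((644.2296752929688, -25.7556209564209), (15.295519828796387, 51.01766586303711), 8.024364471435547)
```

```bash
cat >> h.py <<'E'
def ortho(im,cam,o,yaw,z,xr,yr,s=0.001):
    xs=np.arange(*xr,s);ys=np.arange(*yr,s);X,Y=np.meshgrid(xs,ys,indexing='ij')
    R=Rot.from_euler('z',yaw).as_matrix(); P=np.c_[X.ravel(),Y.ravel(),0*X.ravel()]@R.T+[o[0],o[1],z]
    uv=w2px(cam,P).astype(np.float32).reshape(*X.shape,2)
    return xs,ys,cv2.remap(im,uv[...,0],uv[...,1],cv2.INTER_CUBIC)
E
python3 - <<'E'
from h import *
np.set_printoptions(precision=1,suppress=True,linewidth=200)
o=(.580,-.0262);yaw=-.0138
for cam in('top','scene'):
    im=cv2.imread(f'pics/{cam}0.png')
    for z,xr,ya,nm in((.036,(-.08,.14),[(-.036,-.032),(.032,.036),(-.104,-.1),(.1,.104)],'rim'),(.03,(-.08,.0),[(-.15,-.12),(-.08,-.05),(-.01,.01),(.05,.08),(.12,.15)],'floor'),(.063,(-.0,.09),[(-.17,-.05),(.05,.17)],'bartop')):
        r=[]
        for y in ya:
            xs,ys,q=ortho(im,cam,o,yaw,z,xr,y); g=q.astype(float).mean((1,2)); d=np.gradient(cv2.GaussianBlur(g.reshape(-1,1),(1,5),0).ravel())
            k=[i for i in range(2,len(d)-2) if abs(d[i])==abs(d[i-2:i+3]).max() and abs(d[i])>2.2]
            r.append([(round(xs[i]*1000),round(d[i],1)) for i in k])
        print(cam,nm,*r,sep='\n')
    for z,xr,yr in((.036,(-.055,-.0),(-.2,.2)),(.063,(.03,.055),(-.2,.2)),):
        xs,ys,q=ortho(im,cam,o,yaw,z,xr,yr); g=q.astype(float).mean((0,2)); d=np.gradient(cv2.GaussianBlur(g.reshape(-1,1),(1,5),0).ravel())
        print(cam,z,[(round(ys[i]*1000),round(d[i],1)) for i in range(2,len(d)-2) if abs(d[i])==abs(d[i-2:i+3]).max() and abs(d[i])>4])
E
```

```text
top
rim
[(-64, np.float64(-5.1)), (-58, np.float64(8.4)), (21, np.float64(-4.0)), (27, np.float64(22.4)), (64, np.float64(2.5)), (71, np.float64(-17.1)), (77, np.float64(2.5)), (85, np.float64(13.5)), (113, np.float64(-26.6)), (120, np.float64(2.7)), (126, np.float64(6.3))]
[(-65, np.float64(-3.0)), (-58, np.float64(4.5)), (28, np.float64(24.3)), (35, np.float64(-3.1)), (68, np.float64(-6.9)), (100, np.float64(-4.7)), (106, np.float64(3.7)), (114, np.float64(-23.7)), (120, np.float64(3.2)), (129, np.float64(5.9))]
[(-57, np.float64(6.9)), (22, np.float64(-6.5)), (27, np.float64(29.5)), (63, np.float64(5.8)), (69, np.float64(-44.5)), (74, np.float64(12.3)), (122, np.float64(-3.1)), (127, np.float64(6.0))]
[(-63, np.float64(-3.3)), (-57, np.float64(6.8)), (28, np.float64(29.3)), (34, np.float64(-4.2)), (64, np.float64(4.2)), (70, np.float64(-46.9)), (75, np.float64(12.7)), (128, np.float64(5.6))]
top
floor
[(-65, np.float64(-3.3)), (-58, np.float64(4.5)), (-52, np.float64(-7.1)), (-30, np.float64(11.0))]
[(-63, np.float64(-3.6)), (-58, np.float64(8.6)), (-52, np.float64(-12.1)), (-47, 
[... 2935 characters left out ...]
t64(13.7)), (-162, np.float64(-13.4)), (-149, np.float64(9.4)), (-122, np.float64(-11.7)), (-112, np.float64(12.9)), (-93, np.float64(-10.8)), (-81, np.float64(8.5)), (-54, np.float64(-11.9)), (-44, np.float64(12.0)), (-26, np.float64(-12.1)), (-13, np.float64(7.5)), (14, np.float64(-12.4)), (24, np.float64(11.4)), (42, np.float64(-12.4)), (55, np.float64(8.3)), (82, np.float64(-13.5)), (91, np.float64(11.3)), (110, np.float64(-11.5)), (123, np.float64(7.1)), (150, np.float64(-13.3)), (160, np.float64(10.1)), (189, np.float64(-5.3))]
scene 0.063 [(-189, np.float64(24.0)), (-17, np.float64(-8.7)), (-10, np.float64(7.8)), (5, np.float64(-8.4)), (44, np.float64(16.4)), (185, np.float64(-31.0))]
```

```bash
cat >> h.py <<'E'
FO=np.array([.5815,-.0260]);FY=-.0138
def fx(x,y):  # fixture -> world
    return FO+Rot.from_euler('z',FY).as_matrix()[:2,:2]@[x,y]
def cur():
    o=get_obs();w,x,y,z=o['eef_rot'];M=Rot.from_quat([x,y,z,w]).as_matrix();return np.array(o['eef_pos']),M
def plan(*wps,start=None):
    """wps: (x,y,z,h_deg). prints per-leg tool-frame units, chained; splits legs over 1 unit"""
    p,M=start or cur(); o=get_obs()
    print('t %.2f pos'%o['time_s'],np.round(p,4),'h %.1f'%np.degrees(np.arctan2(M[1,0],M[0,0])),'F',np.round(o['wrist_force'],1),'op %.3f gf %.1f'%(o['opening'],o['grasp_force']))
    for x,y,z,h in wps:
        c,s=np.cos(np.radians(h)),np.sin(np.radians(h)); T=np.array([[c,s,0],[s,-c,0],[0,0,-1]])
        d=np.array([x,y,z])-p; rv=Rot.from_matrix(T@M.T).as_rotvec(); n=1
        while max(np.abs(M.T@d).max()/.25,np.degrees(np.abs(M.T@rv).max())/30)/n>1: n+=1
        for i in range(n):
            print(' ->',(x,y,z,h),f'{i+1}/{n}','dp',np.round(M.T@d/n/.25,3),'turn',np.round(np.degrees(M.T@rv/n)/30,3))
            p=p+d/n; M=Rot.from_rotvec(rv/n).as_matrix()@M
E
python3 -c "
from h import *
np.set_printoptions(suppress=True)
k=fx(.062,0);print(k)
plan((.6435,-.0269,.150,93.3),(.6435,-.0269,.074,93.3))"
```

```text
[ 0.6434941  -0.02685557]
t 0.10 pos [0.26   0.5123 0.1959] h 153.1 F [ 0.7  0.1 -0.2] op 1.003 gf 0.0
 -> (0.6435, -0.0269, 0.15, 93.3) 1/3 dp [-0.781 -0.409  0.062] turn [-0.001  0.     0.664]
 -> (0.6435, -0.0269, 0.15, 93.3) 2/3 dp [-0.874 -0.119  0.061] turn [-0.001  0.     0.664]
 -> (0.6435, -0.0269, 0.15, 93.3) 3/3 dp [-0.862  0.186  0.061] turn [-0.001  0.     0.664]
 -> (0.6435, -0.0269, 0.074, 93.3) 1/1 dp [0.    0.    0.304] turn [-0. -0. -0.]
```

Call:
arm_command(dp=[[-0.195,-0.102,0.015],[-0.39,-0.205,0.03],[-0.585,-0.307,0.046],[-0.781,-0.409,0.062],[-0.781,-0.409,0.062]], turn=[[0,0,0.166],[0,0,0.332],[0,0,0.5],[0,0,0.664],[0,0,0.664]], jaw=[0.6,0.6,0.6,0.6,0.6])

```text
time_s: 0.72
eef_pos: [0.3897, 0.3302, 0.1805]
eef_rot: [-0.0, 0.4, 0.916, -0.001]
wrist_force: [-0.2, -0.1, -0.3]
opening: 0.6
grasp_force: 0.0
```

Call:
arm_command(dp=[[-0.218,-0.03,0.015],[-0.437,-0.06,0.03],[-0.655,-0.09,0.046],[-0.874,-0.119,0.061],[-0.874,-0.119,0.061]], turn=[[0,0,0.166],[0,0,0.332],[0,0,0.5],[0,0,0.664],[0,0,0.664]], jaw=[0.6,0.6,0.6,0.6,0.6])

```text
time_s: 1.35
eef_pos: [0.5172, 0.1514, 0.1654]
eef_rot: [-0.0, 0.552, 0.834, -0.0]
wrist_force: [-0.9, 0.5, -0.2]
opening: 0.604
grasp_force: 0.0
```

Call:
arm_command(dp=[[-0.215,0.046,0.015],[-0.43,0.093,0.03],[-0.646,0.14,0.046],[-0.862,0.186,0.061],[-0.862,0.186,0.061]], turn=[[0,0,0.166],[0,0,0.332],[0,0,0.5],[0,0,0.664],[0,0,0.664]], jaw=[0.6,0.6,0.6,0.6,0.6])

```text
time_s: 1.98
eef_pos: [0.6446, -0.0275, 0.1496]
eef_rot: [-0.0, 0.687, 0.727, -0.0]
wrist_force: [0.3, 0.6, 0.3]
opening: 0.601
grasp_force: 0.0
```

```bash
python3 -c "
from h import *
np.set_printoptions(suppress=True)
plan((.6435,-.0269,.074,93.3))
im=shot('scene');cv2.imwrite('pics/s1.png',cv2.resize(im[140:340,180:400],None,fx=2.7,fy=2.7,interpolation=cv2.INTER_CUBIC))"
```

```text
t 1.98 pos [ 0.6446 -0.0275  0.1496] h 93.2 F [0.3 0.6 0.3] op 0.601 gf 0.0
 -> (0.6435, -0.0269, 0.074, 93.3) 1/1 dp [ 0.003 -0.004  0.303] turn [-0.002 -0.    -0.003]
```

View pics/s1.png

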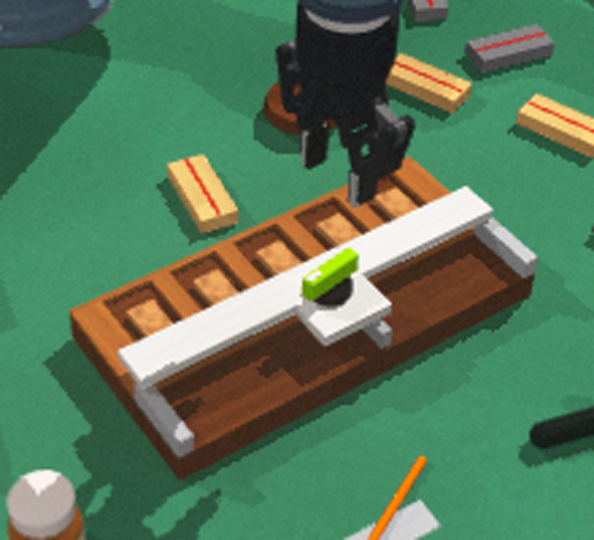

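The open gripper hangs above the knob, with its fingertips at crop (315,150) and (360,190). The knob's grip at (330,275) runs along y, as expected when tight.

Call:
arm_command(dp=[[0,-0.003,0.15],[0,-0.003,0.3],[0,-0.003,0.3]], turn=[[0,0,0],[0,0,0],[0,0,0]], jaw=[0.5,0.5,0.5])

```text
time_s: 2.4
eef_pos: [0.6391, -0.0229, 0.0724]
eef_rot: [-0.004, 0.685, 0.728, -0.002]
wrist_force: [-0.0, -0.7, 0.5]
opening: 0.502
grasp_force: 0.0
```

Call:
arm_command(dp=[[0,0,0],[0,0,0],[0,0,0],[0,0,0],[0,0,0]], turn=[[0,0,0],[0,0,0],[0,0,0],[0,0,0],[0,0,0]], jaw=[0.3,0.1,0,0,0])

```text
time_s: 3.02
eef_pos: [0.643, -0.0264, 0.0759]
eef_rot: [0.0, 0.686, 0.727, 0.0]
wrist_force: [1.0, -0.7, 0.6]
opening: -0.0
grasp_force: 0.0
```

```bash
python3 -c "
from h import *
plan()
im=shot('scene');a=cv2.resize(im[190:300,230:370],None,fx=5,fy=5,interpolation=cv2.INTER_CUBIC);cv2.imwrite('pics/s2.png',a)"
```

```text
t 3.02 pos [ 0.643  -0.0264  0.0759] h 93.3 F [ 1.  -0.7  0.6] op -0.000 gf 0.0
```

View pics/s2.png

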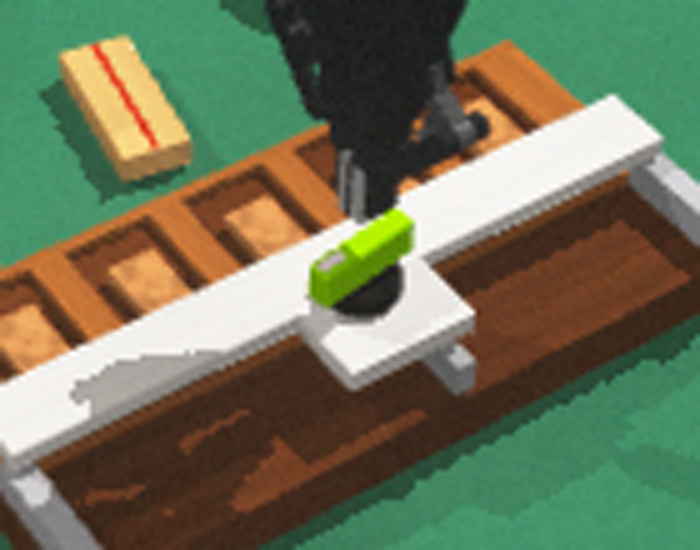

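```bash
python3 -c "
from h import *
np.set_printoptions(suppress=True,precision=4)
p,M=cur()
print('tcp px',w2px('scene',p),w2px('top',p))
im=shot('top')
cs=shot('scene')
for c,i in(('top',im),('scene',cs)):
  h=cv2.cvtColor(i,cv2.COLOR_BGR2HSV);m=(h[...,0]>30)&(h[...,0]<48)&(h[...,1]>150)&(h[...,2]>110)
  n,l,s,cc=cv2.connectedComponentsWithStats(m.astype(np.uint8))
  for k in range(1,n):
    if s[k,4]>20: print(c,cc[k],s[k],px2w(c,cc[k],.09))
cv2.imwrite('pics/t2.png',cv2.resize(im[130:220,240:380],None,fx=5,fy=5,interpolation=cv2.INTER_CUBIC))
print(w2px('scene',[[.6435,-.0269,.093],[.667,-.0269,.093]]))
"
```

```text
tcp px [[301.3992 241.5729]] [[306.3271 169.5201]]
top [207.8424 148.1033] [204 135   9  27 184] [[0.7075 0.2704 0.09  ]]
top [175.3403 151.911 ] [171 139   9  27 191] [[0.697  0.3697 0.09  ]]
scene [440.5065 212.3226] [425 201  31  23 310] [[0.7637 0.3061 0.09  ]]
scene [416.2349 230.3675] [401 218  31  25 332] [[0.775  0.2107 0.09  ]]
scene [302.1722 241.0667] [292 232  21  19 180] [[ 0.6533 -0.0328  0.09  ]]
[[301.7203 236.6088]
 [307.9052 242.7069]]
```

View pics/t2.png

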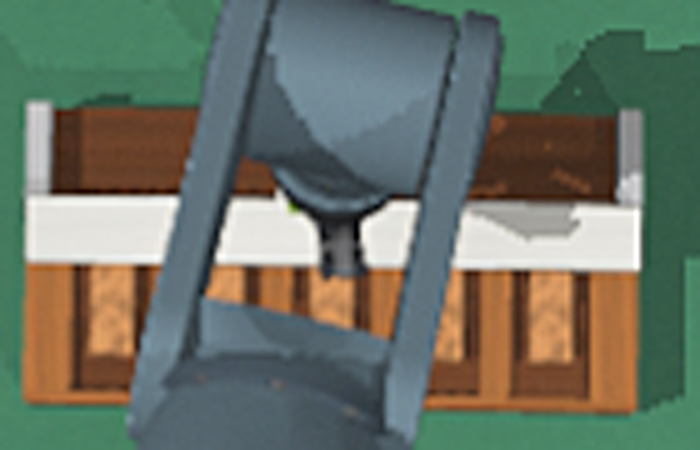

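The top view shows the wrist over the bar with the closed fingers hidden, and both fences intact. The fingers shut on nothing, so I'll compare silhouettes numerically.

```bash
python3 -c "
from h import *
np.set_printoptions(suppress=True,precision=4)
def g(i):
  h=cv2.cvtColor(i,cv2.COLOR_BGR2HSV);m=(h[...,0]>30)&(h[...,0]<48)&(h[...,1]>150)&(h[...,2]>110);m[:220]=0;m[260:]=0;m[:,:280]=0;m[:,330:]=0;return m
a=cv2.imread('pics/scene0.png');b=shot('scene')
ga,gb=g(a),g(b);print(ga.sum(),gb.sum(),(ga&gb).sum(),np.argwhere(ga).mean(0),np.argwhere(gb).mean(0))
d=cv2.absdiff(a,b).max(2)
G=cv2.cvtColor(b,cv2.COLOR_BGR2GRAY)
for v in range(214,254): print(v,''.join('G' if gb[v,u] else ('#' if d[v,u]>40 and G[v,u]<70 else ('+' if d[v,u]>40 else '.')) for u in range(280,335)))
print(w2px('scene',[[.643,-.0264,.076],[.643,-.0264,.10]]))
print(get_obs())
"
```

```text
179 181 179 [241.1173 302.1453] [241.0608 302.1381]
214 ...............+#################..####+++++###+.......
215 ................#####....#######+.+#####+++++##+.......
216 ................###..####.#######++##...#++++###.......
217 ................#########..#####++####....++###+.......
218 .................#########.############...###+.........
219 .................###########.###########...............
220 ..................++########..###########..............
221 ..................++#########..#########+..............
222 .................#++###########.######+................
223 .................#++++#########..###+..................
224 .................#+#+++#########.......................
225 .................#+++++#########+......................
226 ..................+++++#######+........................
227 ..................+#+++######+.........................
228 ..................+.+++######+.........................
229 ..................+.+++######+.........................
230 ..................+.+++######+.........................
231 ..................+#+++#
[... 1188 characters left out ...]
...........................................
252 .......................................................
253 .......................................................
[[301.4255 241.5334]
 [301.9051 234.2497]]
{'time_s': 3.225, 'q': array([-0.2251,  0.4523,  1.5169, -0.    ,  1.1726, -0.2829]), 'dq': array([ 0.0004,  0.0002, -0.0003,  0.0008, -0.0002,  0.0003]), 'joint_efforts': array([  0.0007, -54.7424, -32.0705,  -0.0001,   0.0017,  -0.0001]), 'eef_pos': array([ 0.6428, -0.0263,  0.0756]), 'eef_rot': array([-0.0001,  0.6864,  0.7273, -0.0001]), 'wrist_force': array([ 0.0634, -0.8822, -0.6825]), 'torque': array([-0.0339,  0.0023,  0.0037]), 'grasp_force': 0.0, 'opening': 0.003926975926720005}
```

Call:
arm_command(dp=[[0,0,0],[0,0,0],[0,0,0.02],[0,0,0.04],[0,0,0.04]], turn=[[0,0,0],[0,0,0],[0,0,0],[0,0,0],[0,0,0]], jaw=[0.5,0.5,0.5,0.5,0.5])

```text
time_s: 3.85
eef_pos: [0.6423, -0.0262, 0.0647]
eef_rot: [-0.001, 0.686, 0.727, -0.0]
wrist_force: [0.4, -0.5, 0.2]
opening: 0.498
grasp_force: 0.0
```

```bash
python3 -c "
from h import *
np.set_printoptions(suppress=True,precision=4)
a=cv2.imread('pics/scene0.png');b=shot('scene');plan()
print('start tcp px',w2px('scene',[.26,.5123,.1959]),'now',w2px('scene',cur()[0]))
cv2.imwrite('pics/s3.png',np.hstack([cv2.resize(a[0:90,330:430],(400,360),interpolation=2),cv2.resize(b[180:270,250:350],(400,360),interpolation=2)]))
"
```

```text
t 3.90 pos [ 0.6425 -0.0262  0.0651] h 93.3 F [ 0.5 -0.3 -0.2] op 0.501 gf 0.0
start tcp px [[369.2529  68.8552]] now [[301.1644 244.6072]]
```

View pics/s3.png

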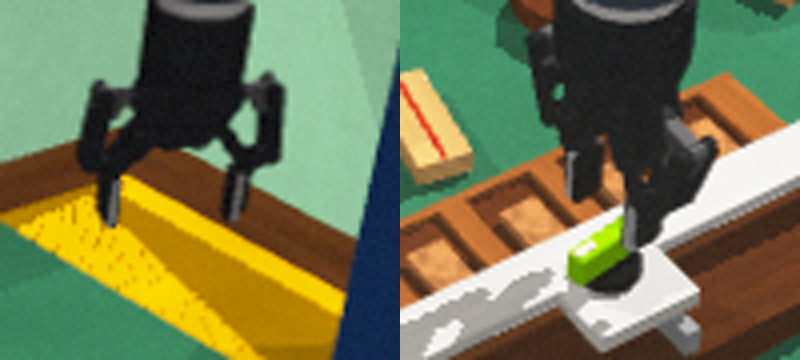

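Right crop: the fingers at (580,195) and (635,240) straddle the green grip, but only at its top. The tips appear higher than the reported TCP, so I'll close again here and judge by feel.

Call:
arm_command(dp=[[0,0,0],[0,0,0],[0,0,0],[0,0,0],[0,0,0]], turn=[[0,0,0],[0,0,0],[0,0,0],[0,0,0],[0,0,0]], jaw=[0.35,0.25,0.2,0.1,0])

```text
time_s: 4.53
eef_pos: [0.6429, -0.0263, 0.0657]
eef_rot: [-0.0, 0.686, 0.727, 0.0]
wrist_force: [0.2, -0.2, -0.1]
opening: -0.003
grasp_force: 0.0
```

Call:
arm_command(dp=[[0,0,0.004],[0,0,0.008],[0,0,0.012],[0,0,0.012]], turn=[[0,0,0],[0,0,0],[0,0,0],[0,0,0]], jaw=[0,0,0,0])

```text
time_s: 5.03
eef_pos: [0.6428, -0.0263, 0.0625]
eef_rot: [-0.0, 0.686, 0.727, -0.0]
wrist_force: [-0.0, 0.4, -0.5]
opening: -0.001
grasp_force: 0.0
```

```bash
python3 -c "
from h import *
plan()
b=shot('scene')
cv2.imwrite('pics/s4.png',cv2.resize(b[190:270,260:350],(720,600),interpolation=2)[:590])
cv2.imwrite('/tmp/x.png',b)
"
```

```text
t 5.03 pos [ 0.6428 -0.0263  0.0625] h 93.3 F [-0.   0.4 -0.5] op -0.001 gf 0.0
```

View pics/s4.png

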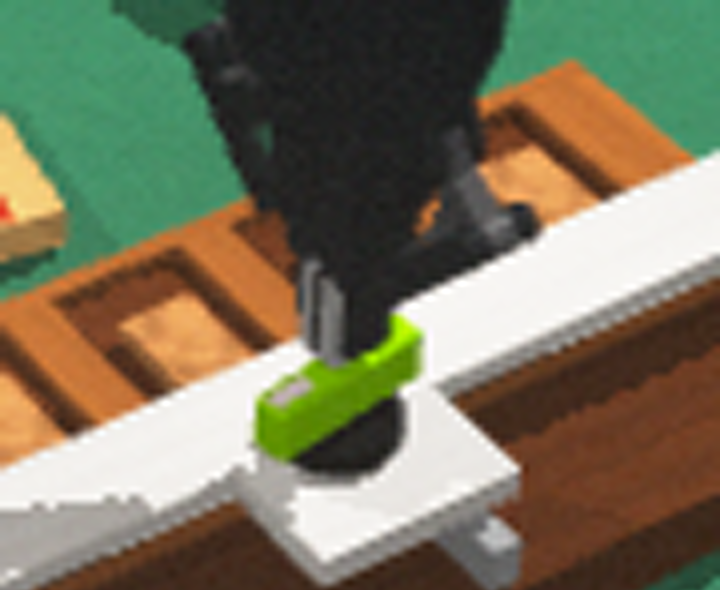

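The closed tips at (330,350) appear to be just above the knob's top face, slightly to its −x side. I'll lower in small steps until they touch.

Call:
arm_command(dp=[[0,0,0.006],[0,0,0.012],[0,0,0.012]], turn=[[0,0,0],[0,0,0],[0,0,0]], jaw=[0,0,0])

```text
time_s: 5.45
eef_pos: [0.6427, -0.0262, 0.0595]
eef_rot: [-0.0, 0.686, 0.727, -0.0]
wrist_force: [-0.2, 0.3, -0.9]
opening: 0.0
grasp_force: 0.0
```

Call:
arm_command(dp=[[0,0,0.006],[0,0,0.012],[0,0,0.012]], turn=[[0,0,0],[0,0,0],[0,0,0]], jaw=[0,0,0])

```text
time_s: 5.82
eef_pos: [0.6432, -0.0263, 0.0584]
eef_rot: [0.0, 0.686, 0.727, 0.0]
wrist_force: [-5.0, 0.1, 10.3]
opening: -0.002
grasp_force: 4.9
```

Contact comes at a reported z of 0.0585, with the knob top at 0.093. So the finger ends sit about 34 mm higher than the reported TCP, and this matches the pictures. I'll work with that offset, starting by gripping the knob 20 mm lower.

Call:
arm_command(dp=[[0,0,-0.06],[0,0.012,-0.06],[0,0.012,-0.06],[0,0.012,-0.06],[0,0.012,-0.06]], turn=[[0,0,0],[0,0,0],[0,0,0],[0,0,0],[0,0,0]], jaw=[0,0.5,0.5,0.5,0.5])

```text
time_s: 6.45
eef_pos: [0.6456, -0.026, 0.0712]
eef_rot: [-0.0, 0.686, 0.727, -0.0]
wrist_force: [0.4, -0.5, -1.6]
opening: 0.499
grasp_force: 0.0
```

Call:
arm_command(dp=[[0,0,0.04],[0,0,0.08],[0,0,0.118],[0,0,0.118]], turn=[[0,0,0],[0,0,0],[0,0,0],[0,0,0]], jaw=[0.5,0.5,0.5,0.5])

```text
time_s: 6.95
eef_pos: [0.6448, -0.0258, 0.0406]
eef_rot: [-0.001, 0.686, 0.727, -0.001]
wrist_force: [0.4, 0.8, -0.2]
opening: 0.497
grasp_force: 0.0
```

Call:
arm_command(dp=[[0,0,0],[0,0,0],[0,0,0],[0,0,0],[0,0,0]], turn=[[0,0,0],[0,0,0],[0,0,0],[0,0,0],[0,0,0]], jaw=[0.35,0.25,0.15,0.05,0])

```text
time_s: 7.58
eef_pos: [0.6448, -0.0262, 0.0429]
eef_rot: [-0.001, 0.686, 0.728, -0.001]
wrist_force: [-6.1, 0.0, 6.8]
opening: 0.152
grasp_force: 58.0
```

Call:
arm_command(dp=[[0,-0.003,-0.006],[0,-0.003,-0.006],[0,-0.003,-0.006],[0,-0.003,-0.006],[0,-0.003,-0.006]], turn=[[0,0,-0.24],[0,0,-0.48],[0,0,-0.72],[0,0,-0.95],[0,0,-0.95]], jaw=[0,0,0,0,0])

```text
time_s: 8.2
eef_pos: [0.644, -0.0261, 0.0431]
eef_rot: [-0.001, 0.487, 0.874, -0.0]
wrist_force: [-1.9, -0.5, -3.3]
opening: 0.146
grasp_force: 59.4
```

Call:
arm_command(dp=[[0,0,0],[0,0,0],[0,0,0],[0,0,0],[0,0,0]], turn=[[0,0,-0.24],[0,0,-0.48],[0,0,-0.72],[0,0,-0.95],[0,0,-0.95]], jaw=[0,0,0,0,0])

```text
time_s: 8.82
eef_pos: [0.6443, -0.0269, 0.0431]
eef_rot: [-0.001, 0.258, 0.966, -0.001]
wrist_force: [-2.9, -4.3, -4.1]
opening: 0.145
grasp_force: 59.2
```

Call:
arm_command(dp=[[0,0,0],[0,0,0],[0,0,0],[0,0,0],[0,0,0]], turn=[[0,0,-0.24],[0,0,-0.48],[0,0,-0.72],[0,0,-0.95],[0,0,-0.95]], jaw=[0,0,0,0,0])

```text
time_s: 9.45
eef_pos: [0.6444, -0.028, 0.0431]
eef_rot: [-0.001, 0.012, 1.0, -0.001]
wrist_force: [-2.5, -7.4, -4.8]
opening: 0.148
grasp_force: 62.9
```

```bash
python3 -c "
from h import *
k=cur()[0]
plan((k[0]+.036,k[1]-.0005,k[2],179.2));print(get_obs()['torque'])"
```

```text
t 9.45 pos [ 0.6444 -0.028   0.0431] h 178.6 F [-2.5 -7.4 -4.8] op 0.148 gf 62.9
 -> (np.float64(0.6804403654496306), np.float64(-0.028547331489266695), np.float64(0.0430868976395999), 179.2) 1/1 dp [-0.144  0.001 -0.   ] turn [-0.005 -0.003 -0.02 ]
[-1.36463991  0.52605434  0.09141337]
```

Call:
arm_command(dp=[[-0.03,-0.005,0],[-0.06,-0.005,0],[-0.09,-0.005,0],[-0.12,-0.005,0],[-0.132,-0.005,0]], turn=[[0,0,-0.03],[0,0,-0.03],[0,0,-0.03],[0,0,-0.03],[0,0,-0.03]], jaw=[0,0,0,0,0])

```text
time_s: 10.07
eef_pos: [0.6739, -0.0286, 0.043]
eef_rot: [-0.005, 0.004, 1.0, -0.0]
wrist_force: [-23.7, -4.3, 11.4]
opening: 0.141
grasp_force: 65.1
```

Call:
arm_command(dp=[[-0.006,0,0],[-0.012,0,0],[-0.012,0,0]], turn=[[0,0,0],[0,0,0],[0,0,0]], jaw=[0,0,0])

```text
time_s: 10.45
eef_pos: [0.6738, -0.0286, 0.0429]
eef_rot: [-0.008, 0.004, 1.0, -0.0]
wrist_force: [-28.7, -5.6, 14.2]
opening: 0.144
grasp_force: 65.7
```

```bash
python3 - <<'E'
from h import *
for nm in('0','n'):
  for cam in('top','scene'):
    im=cv2.imread(f'pics/{cam}0.png') if nm=='0' else shot(cam)
    for y in((-.18,-.14),(.13,.17)):
        xs,ys,q=ortho(im,cam,FO,FY,.063,(.0,.13),y); g=q.astype(float).mean((1,2)); d=np.gradient(cv2.GaussianBlur(g.reshape(-1,1),(1,5),0).ravel())
        print(nm,cam,y,[(round(xs[i]*1000),int(d[i])) for i in range(2,len(d)-2) if abs(d[i])==abs(d[i-2:i+3]).max() and abs(d[i])>8])
cv2.imwrite('pics/t5.png',cv2.resize(cv2.imread('pics/top0.png')*0+shot('top'),(800,600))[150:400,200:600])
E
```

```text
0 top (-0.18, -0.14) [(22, 26), (62, -27)]
0 top (0.13, 0.17) [(23, 25), (65, -47)]
0 scene (-0.18, -0.14) [(26, 29), (65, -23), (72, -17)]
0 scene (0.13, 0.17) [(27, 29), (66, -26), (74, -11)]
n top (-0.18, -0.14) [(53, 40), (94, -32)]
n top (0.13, 0.17) [(28, -8), (55, 28), (95, -42)]
n scene (-0.18, -0.14) [(49, -8), (57, 40), (96, -24), (103, -22)]
n scene (0.13, 0.17) [(59, 31), (98, -25), (104, -14)]
```

Call:
arm_command(dp=[[-0.008,0,0],[-0.016,0,0],[-0.024,0,0],[-0.024,0,0]], turn=[[0,0,-0.06],[0,0,-0.06],[0,0,-0.06],[0,0,-0.06]], jaw=[0,0,0,0])

```text
time_s: 11.1
eef_pos: [0.6743, -0.0284, 0.0428]
eef_rot: [-0.014, -0.012, 1.0, 0.0]
wrist_force: [-50.1, -5.6, 28.2]
opening: 0.144
grasp_force: 68.6
```

```bash
python3 - <<'E'
from h import *
plan();print(get_obs()['torque'])
for cam in('top','scene'):
    im=shot(cam)
    for y in((-.18,-.14),(.13,.17)):
        xs,ys,q=ortho(im,cam,FO,FY,.063,(.0,.13),y,.0005); g=q.astype(float).mean((1,2)); d=np.gradient(cv2.GaussianBlur(g.reshape(-1,1),(1,9),0).ravel())
        print(cam,y,[(xs[i]*1000,int(d[i])) for i in range(4,len(d)-4) if abs(d[i])==abs(d[i-4:i+5]).max() and abs(d[i])>5])
E
```

```text
t 11.10 pos [ 0.6743 -0.0284  0.0428] h -178.6 F [-50.1  -5.6  28.2] op 0.144 gf 68.6
[-1.02507866  8.40932309 -0.47306624]
top (-0.18, -0.14) [(np.float64(53.0), 22), (np.float64(94.5), -17)]
top (0.13, 0.17) [(np.float64(55.5), 15), (np.float64(95.5), -22)]
scene (-0.18, -0.14) [(np.float64(57.5), 23), (np.float64(96.5), -13), (np.float64(103.50000000000001), -13)]
scene (0.13, 0.17) [(np.float64(58.5), 17), (np.float64(97.5), -14), (np.float64(104.5), -8)]
```

The bar stopped hard, with its front edge measured about 56 mm from the pocket centres, so it is fully back. I'll release the knob and rise, then re-measure the blanks.

Call:
arm_command(dp=[[0.03,0,0],[0.048,0,0],[0.048,0,0],[0.048,0,0],[0.048,0,0]], turn=[[0,0,0.06],[0,0,0.06],[0,0,0.06],[0,0,0.06],[0,0,0.06]], jaw=[0,0,0.4,0.5,0.5])

```text
time_s: 11.82
eef_pos: [0.6764, -0.0282, 0.0446]
eef_rot: [0.001, 0.002, 1.0, -0.0]
wrist_force: [-0.3, 1.0, 0.0]
opening: 0.498
grasp_force: 0.0
```

Call:
arm_command(dp=[[0,0,-0.15],[0,0,-0.3],[0,0,-0.36],[0,0,-0.36]], turn=[[0,0,0],[0,0,0],[0,0,0],[0,0,0]], jaw=[0.5,0.5,0.5,0.5])

```text
time_s: 12.32
eef_pos: [0.6761, -0.0285, 0.1348]
eef_rot: [0.001, 0.002, 1.0, -0.0]
wrist_force: [0.5, -1.0, 0.1]
opening: 0.497
grasp_force: 0.0
```

```bash
python3 - <<'E'
from h import *
np.set_printoptions(suppress=True,precision=4)
for b in blanks(shot('top')): 
    if b[4] is not None: print(*b)
plan((.568,-.3485,.05,164.7),(.568,-.3485,-.033,164.7))
E
```

```text
[408.4 195.5] 404 [ 0.569  -0.3481] [ 569.2 -348.2   42.7   94.3   74.2] [ 0.5695 -0.3493] -15.640664281365236
[186.  201.1] 379 [0.5532 0.3517] [553.2 351.8  93.7  40.9  17.4] [0.5546 0.3537] 17.349165778653706
[208.8 244.7] 378 [0.416  0.2784] [416.3 278.3  92.5  40.   18.8] [0.4138 0.2786] 19.244791448485365
[383.2 245.8] 391 [ 0.4117 -0.2671] [ 411.7 -267.1   41.6   91.1   76.6] [ 0.4108 -0.2683] -13.813131204877287
t 12.38 pos [ 0.6749 -0.0283  0.1331] h 179.7 F [-0.2 -0.3 -0.3] op 0.497 gf 0.0
 -> (0.568, -0.3485, 0.05, 164.7) 1/2 dp [ 0.211 -0.641  0.166] turn [ 0.   -0.    0.25]
 -> (0.568, -0.3485, 0.05, 164.7) 2/2 dp [ 0.125 -0.664  0.166] turn [ 0.   -0.    0.25]
 -> (0.568, -0.3485, -0.033, 164.7) 1/1 dp [0.    0.    0.332] turn [ 0. -0. -0.]
```

Call:
arm_command(dp=[[0.05,-0.16,0.02],[0.105,-0.32,0.05],[0.16,-0.48,0.1],[0.211,-0.641,0.166],[0.211,-0.641,0.166]], turn=[[0,0,0.06],[0,0,0.12],[0,0,0.18],[0,0,0.25],[0,0,0.25]], jaw=[0.7,0.7,0.7,0.7,0.7])

```text
time_s: 13.0
eef_pos: [0.6182, -0.1902, 0.088]
eef_rot: [-0.003, 0.07, 0.998, 0.001]
wrist_force: [-0.0, 0.2, -0.6]
opening: 0.699
grasp_force: 0.0
```

Call:
arm_command(dp=[[0.03,-0.17,0.04],[0.06,-0.33,0.08],[0.09,-0.5,0.12],[0.125,-0.664,0.166],[0.125,-0.664,0.166]], turn=[[0,0,0.06],[0,0,0.12],[0,0,0.18],[0,0,0.25],[0,0,0.25]], jaw=[0.7,0.7,0.7,0.7,0.7])

```text
time_s: 13.62
eef_pos: [0.5663, -0.3496, 0.0483]
eef_rot: [-0.001, 0.134, 0.991, 0.001]
wrist_force: [-0.4, 1.4, -0.9]
opening: 0.698
grasp_force: 0.0
```

Call:
arm_command(dp=[[0,0,0.12],[0,0,0.24],[0,0,0.3],[0,0,0.33],[0,0,0.33]], turn=[[0,0,0],[0,0,0],[0,0,0],[0,0,0],[0,0,0]], jaw=[0.7,0.7,0.7,0.7,0.7])

```text
time_s: 14.25
eef_pos: [0.5685, -0.3482, -0.0317]
eef_rot: [-0.0, 0.133, 0.991, 0.0]
wrist_force: [-0.5, -0.2, 0.0]
opening: 0.696
grasp_force: 0.0
```

Call:
arm_command(dp=[[0,0,0],[0,0,0],[0,0,0],[0,0,0],[0,0,0]], turn=[[0,0,0],[0,0,0],[0,0,0],[0,0,0],[0,0,0]], jaw=[0.5,0.4,0.3,0.2,0.2])

```text
time_s: 14.88
eef_pos: [0.5692, -0.3496, -0.0301]
eef_rot: [0.001, 0.133, 0.991, -0.001]
wrist_force: [0.3, 0.4, 5.4]
opening: 0.452
grasp_force: 62.6
```

```bash
python3 - <<'E'
from h import *
np.set_printoptions(suppress=True,precision=4)
p=fx(0,-.136);print(p);z=cur()[0][2]
plan((p[0],p[1]-.001,.08,179.2),(p[0],p[1]-.001,.012,179.2))
E
```

```text
[ 0.5796 -0.162 ]
t 14.88 pos [ 0.5692 -0.3496 -0.0301] h 164.7 F [0.3 0.4 5.4] op 0.452 gf 62.6
 -> (np.float64(0.5796232595690648), np.float64(-0.16298705028551394), 0.08, 179.2) 1/1 dp [ 0.155  0.73  -0.442] turn [-0.003  0.005 -0.483]
 -> (np.float64(0.5796232595690648), np.float64(-0.16298705028551394), 0.012, 179.2) 1/1 dp [-0.    -0.     0.272] turn [0. 0. 0.]
```

Call:
arm_command(dp=[[0,0,-0.1],[0,0,-0.25],[0,0,-0.44],[0,0,-0.44]], turn=[[0,0,0],[0,0,0],[0,0,0],[0,0,0]], jaw=[0.2,0.2,0.2,0.2])

```text
time_s: 15.38
eef_pos: [0.5709, -0.3512, 0.0837]
eef_rot: [0.004, 0.133, 0.991, -0.003]
wrist_force: [-0.7, -0.6, -0.8]
opening: 0.45
grasp_force: 61.9
```

Call:
arm_command(dp=[[0.04,0.18,0],[0.08,0.36,0],[0.12,0.55,0],[0.155,0.73,0],[0.155,0.73,0]], turn=[[0,0,-0.12],[0,0,-0.24],[0,0,-0.36],[0,0,-0.483],[0,0,-0.483]], jaw=[0.2,0.2,0.2,0.2,0.2])

```text
time_s: 16.0
eef_pos: [0.578, -0.1587, 0.077]
eef_rot: [-0.001, 0.005, 1.0, 0.001]
wrist_force: [-1.0, -0.0, -1.0]
opening: 0.45
grasp_force: 61.9
```

```bash
python3 - <<'E'
from h import *
np.set_printoptions(suppress=True,precision=4)
p=fx(0,-.136)
plan((p[0],p[1]-.001,.009,179.2))
im=shot('scene');cv2.imwrite('pics/s6.png',cv2.resize(im[150:330,140:380],(800,600),interpolation=2))
E
```

```text
t 16.00 pos [ 0.578  -0.1587  0.077 ] h 179.5 F [-1. -0. -1.] op 0.450 gf 61.9
 -> (np.float64(0.5796232595690648), np.float64(-0.16298705028551394), 0.009, 179.2) 1/1 dp [-0.007 -0.018  0.272] turn [ 0.003 -0.004  0.009]
```

View pics/s6.png

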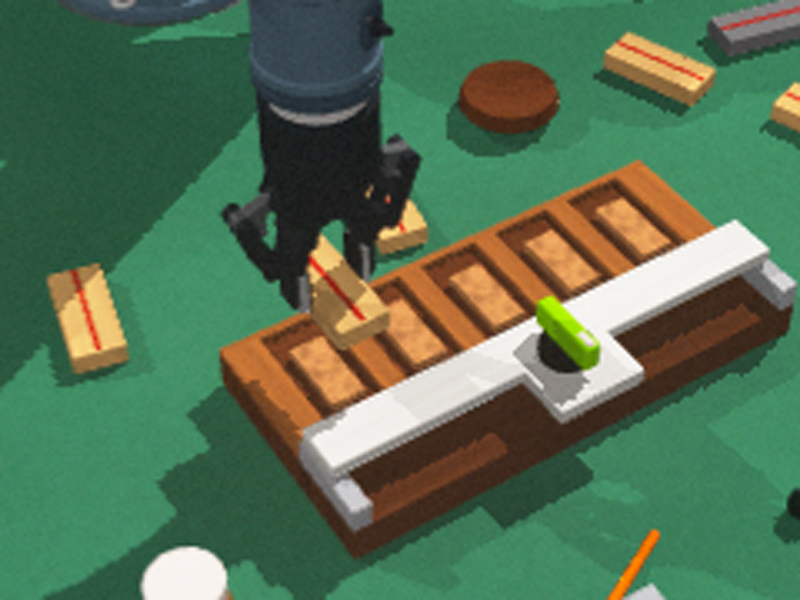

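Blank A hangs level in the fingers at (345,300), over pocket 0. The bar is fully back, the pockets are clear and the knob is loose.

Call:
arm_command(dp=[[0,0,0.06],[0,0,0.12],[0,0,0.12],[0,0,0.12]], turn=[[0,0,0],[0,0,0],[0,0,0],[0,0,0]], jaw=[0.2,0.2,0.2,0.2])

```text
time_s: 16.55
eef_pos: [0.5787, -0.1629, 0.0478]
eef_rot: [-0.0, 0.007, 1.0, 0.0]
wrist_force: [0.6, 0.8, -0.8]
opening: 0.449
grasp_force: 61.9
```

```bash
python3 - <<'E'
from h import *
np.set_printoptions(suppress=True,precision=4)
p=fx(0,-.136)
plan((p[0],p[1]-.001,.009,179.2))
E
```

```text
t 16.55 pos [ 0.5787 -0.1629  0.0478] h 179.2 F [ 0.6  0.8 -0.8] op 0.449 gf 61.9
 -> (np.float64(0.5796232595690648), np.float64(-0.16298705028551394), 0.009, 179.2) 1/1 dp [-0.004 -0.     0.155] turn [ 0.    -0.001 -0.001]
```

Call:
arm_command(dp=[[-0.004,0,0.08],[-0.004,0,0.13],[-0.004,0,0.155],[-0.004,0,0.155],[-0.004,0,0.155]], turn=[[0,0,0],[0,0,0],[0,0,0],[0,0,0],[0,0,0]], jaw=[0.2,0.2,0.2,0.2,0.2])

```text
time_s: 17.18
eef_pos: [0.5802, -0.1625, 0.0097]
eef_rot: [0.0, 0.007, 1.0, -0.0]
wrist_force: [-0.1, 0.0, -0.5]
opening: 0.451
grasp_force: 61.9
```

Call:
arm_command(dp=[[0,0,0],[0,0,0],[0,0,-0.06],[0,0,-0.14],[0,0,-0.14]], turn=[[0,0,0],[0,0,0],[0,0,0],[0,0,0],[0,0,0]], jaw=[0.6,0.6,0.6,0.6,0.4])

```text
time_s: 17.8
eef_pos: [0.5821, -0.1635, 0.0477]
eef_rot: [0.003, 0.007, 1.0, -0.001]
wrist_force: [0.3, -0.7, 0.3]
opening: 0.406
grasp_force: 0.0
```

Call:
arm_command(dp=[[0,0,0],[0,0,0],[0,0,0],[0,0,0]], turn=[[0,0,0],[0,0,0],[0,0,0],[0,0,0]], jaw=[0.2,0,0,0])

```text
time_s: 18.3
eef_pos: [0.5796, -0.1623, 0.044]
eef_rot: [-0.0, 0.007, 1.0, 0.0]
wrist_force: [-0.0, 0.4, -0.1]
opening: 0.002
grasp_force: 0.0
```

Call:
arm_command(dp=[[0,0,0.08],[0,0,0.1],[0,0,0.12],[0,0,0.13],[0,0,0.14]], turn=[[0,0,0],[0,0,0],[0,0,0],[0,0,0],[0,0,0]], jaw=[0,0,0,0,0])

```text
time_s: 18.92
eef_pos: [0.5794, -0.1623, 0.0133]
eef_rot: [-0.001, 0.006, 1.0, 0.0]
wrist_force: [-21.9, 9.1, 51.5]
opening: 0.002
grasp_force: 25.9
```

Call:
arm_command(dp=[[0,0,-0.08],[0,0,-0.28],[0,0,-0.28]], turn=[[0,0,0],[0,0,0],[0,0,0]], jaw=[0,0.4,0.7])

```text
time_s: 19.3
eef_pos: [0.5828, -0.1638, 0.0834]
eef_rot: [0.003, 0.007, 1.0, -0.002]
wrist_force: [-0.2, 0.7, -0.0]
opening: 0.421
grasp_force: 0.0
```

```bash
python3 - <<'E'
from h import *
np.set_printoptions(suppress=True,precision=4)
for b in blanks(shot('top')): 
    if b[4] is not None: print(*b)
x=.4115;y=-.268
plan((x,y,.05,166.3),(x,y,-.033,166.3))
E
```

```text
[186.  201.2] 377 [0.553  0.3518] [553.2 351.8  93.7  40.9  17.4] [0.5543 0.3535] 17.28639607634531
[351.6 203.1] 536 [ 0.5455 -0.169 ] [ 545.5 -171.6  100.8   66.3   75.1] [ 0.5598 -0.1641] -0.45835801664875
[303.5 239.2] 362 [ 0.4328 -0.0182] [429.4 -18.7  41.   92.9  78.6] [ 0.4281 -0.0187] -10.787596527695023
[208.8 244.7] 378 [0.416  0.2784] [416.3 278.3  92.5  40.   18.8] [0.413  0.2784] 19.360814966219454
[383.2 245.8] 393 [ 0.4116 -0.2671] [ 411.7 -267.2   41.8   91.    76.3] [ 0.4102 -0.2682] -13.695567102032323
t 19.35 pos [ 0.5812 -0.1631  0.0811] h 179.2 F [ 0.3 -0.  -1.2] op 0.507 gf 0.0
 -> (0.4115, -0.268, 0.05, 166.3) 1/1 dp [ 0.673 -0.429  0.123] turn [-0.002  0.007  0.431]
 -> (0.4115, -0.268, -0.033, 166.3) 1/1 dp [-0.     0.     0.332] turn [-0. -0.  0.]
```

Call:
arm_command(dp=[[0.17,-0.11,0],[0.33,-0.22,0.03],[0.5,-0.33,0.07],[0.667,-0.43,0.116],[0.667,-0.43,0.116]], turn=[[0,0,0.1],[0,0,0.2],[0,0,0.32],[0,0,0.431],[0,0,0.431]], jaw=[0.7,0.7,0.7,0.7,0.7])

```text
time_s: 19.98
eef_pos: [0.4078, -0.2672, 0.0478]
eef_rot: [-0.002, 0.122, 0.993, 0.002]
wrist_force: [0.3, 0.5, -0.3]
opening: 0.699
grasp_force: 0.0
```

Call:
arm_command(dp=[[0,0,0.12],[0,0,0.24],[0,0,0.3],[0,0,0.332],[0,0,0.332]], turn=[[0,0,0],[0,0,0],[0,0,0],[0,0,0],[0,0,0]], jaw=[0.7,0.7,0.7,0.7,0.7])

```text
time_s: 20.6
eef_pos: [0.4118, -0.2674, -0.0327]
eef_rot: [-0.0, 0.119, 0.993, 0.0]
wrist_force: [0.6, -1.5, 0.5]
opening: 0.698
grasp_force: 0.0
```

Call:
arm_command(dp=[[0,0,0],[0,0,0],[0,0,0],[0,0,0],[0,0,0]], turn=[[0,0,0],[0,0,0],[0,0,0],[0,0,0],[0,0,0]], jaw=[0.5,0.4,0.3,0.2,0.2])

```text
time_s: 21.22
eef_pos: [0.4126, -0.2685, -0.0313]
eef_rot: [0.001, 0.119, 0.993, -0.001]
wrist_force: [-0.4, 1.0, 5.9]
opening: 0.455
grasp_force: 61.1
```

Call:
arm_command(dp=[[0,0,-0.1],[0,0,-0.25],[0,0,-0.44],[0,0,-0.44],[0,0,-0.44]], turn=[[0,0,0],[0,0,0],[0,0,0],[0,0,0],[0,0,0]], jaw=[0.2,0.2,0.2,0.2,0.2])

```text
time_s: 21.85
eef_pos: [0.4114, -0.2674, 0.0772]
eef_rot: [0.0, 0.119, 0.993, 0.0]
wrist_force: [-0.3, 0.4, -0.9]
opening: 0.451
grasp_force: 60.5
```

```bash
python3 - <<'E'
from h import *
np.set_printoptions(suppress=True,precision=4)
p=fx(0,-.068)
plan((p[0],p[1]-.001,.075,179.2),(p[0],p[1]-.001,.009,179.2))
E
```

```text
t 21.85 pos [ 0.4114 -0.2674  0.0772] h 166.3 F [-0.3  0.4 -0.9] op 0.451 gf 60.5
 -> (np.float64(0.5805616297845324), np.float64(-0.09499352514275697), 0.075, 179.2) 1/1 dp [-0.494  0.83   0.009] turn [ 0.     0.    -0.431]
 -> (np.float64(0.5805616297845324), np.float64(-0.09499352514275697), 0.009, 179.2) 1/1 dp [0.    0.    0.264] turn [ 0.  0. -0.]
```

Call:
arm_command(dp=[[-0.12,0.21,0],[-0.25,0.42,0.005],[-0.37,0.63,0.01],[-0.494,0.83,0.01],[-0.494,0.83,0.01]], turn=[[0,0,-0.1],[0,0,-0.2],[0,0,-0.32],[0,0,-0.431],[0,0,-0.431]], jaw=[0.2,0.2,0.2,0.2,0.2])

```text
time_s: 22.48
eef_pos: [0.5816, -0.0917, 0.0728]
eef_rot: [-0.001, 0.004, 1.0, 0.001]
wrist_force: [-0.2, 0.3, -0.9]
opening: 0.448
grasp_force: 60.6
```

Call:
arm_command(dp=[[0,0,0.0],[0,0,0.1],[0,0,0.2],[0,0,0.262],[0,0,0.262]], turn=[[0,0,0],[0,0,0],[0,0,0],[0,0,0],[0,0,0]], jaw=[0.2,0.2,0.2,0.2,0.2])

```text
time_s: 23.1
eef_pos: [0.5794, -0.0959, 0.0082]
eef_rot: [-0.001, 0.008, 1.0, 0.0]
wrist_force: [0.5, -0.8, -0.8]
opening: 0.45
grasp_force: 60.6
```

Held and placed as expected. Now I'll release, press and rise.

Call:
arm_command(dp=[[0,0,0],[0,0,0],[0,0,-0.06],[0,0,-0.14],[0,0,-0.14]], turn=[[0,0,0],[0,0,0],[0,0,0],[0,0,0],[0,0,0]], jaw=[0.6,0.6,0.6,0.6,0.4])

```text
time_s: 23.72
eef_pos: [0.5832, -0.0961, 0.0478]
eef_rot: [0.003, 0.007, 1.0, -0.001]
wrist_force: [0.5, -0.3, -0.4]
opening: 0.41
grasp_force: 0.0
```

Call:
arm_command(dp=[[0,0,0],[0,0,0],[0,0,0],[0,0,0]], turn=[[0,0,0],[0,0,0],[0,0,0],[0,0,0]], jaw=[0.2,0,0,0])

```text
time_s: 24.22
eef_pos: [0.5806, -0.0952, 0.044]
eef_rot: [-0.0, 0.007, 1.0, 0.0]
wrist_force: [-0.6, 0.6, -0.3]
opening: 0.0
grasp_force: 0.0
```

Call:
arm_command(dp=[[0,0,0.08],[0,0,0.1],[0,0,0.12],[0,0,0.13],[0,0,0.135]], turn=[[0,0,0],[0,0,0],[0,0,0],[0,0,0],[0,0,0]], jaw=[0,0,0,0,0])

```text
time_s: 24.85
eef_pos: [0.5802, -0.0952, 0.0133]
eef_rot: [-0.001, 0.007, 1.0, 0.0]
wrist_force: [-15.8, 4.1, 38.1]
opening: 0.001
grasp_force: 18.6
```

Call:
arm_command(dp=[[0,0,-0.08],[0,0,-0.28],[0,0,-0.28],[0,0,-0.28]], turn=[[0,0,0],[0,0,0],[0,0,0],[0,0,0]], jaw=[0,0.4,0.7,0.7])

```text
time_s: 25.35
eef_pos: [0.5805, -0.0952, 0.0802]
eef_rot: [-0.0, 0.007, 1.0, 0.0]
wrist_force: [-0.5, -0.4, -0.3]
opening: 0.638
grasp_force: 0.0
```

```bash
python3 - <<'E'
from h import *
np.set_printoptions(suppress=True,precision=4)
for b in blanks(shot('top')): 
    if b[4] is not None: print(*b)
x=.4295;y=-.0188
plan((x,y,.05,169.1),(x,y,-.033,169.1))
E
```

```text
[186.  201.1] 378 [0.5531 0.3517] [553.2 351.8  93.7  40.9  17.4] [0.5544 0.3535] 17.28840523380403
[327.9 203. ] 657 [ 0.5459 -0.0948] [542.7 -97.2 124.6  73.6  76.7] [ 0.5535 -0.1078] -83.0680576234594
[208.8 244.7] 378 [0.416  0.2784] [416.3 278.3  92.5  40.   18.8] [0.4138 0.2786] 19.244791448485365
t 25.40 pos [ 0.5798 -0.0949  0.0794] h 179.2 F [-0.2  0.4 -0.1] op 0.699 gf 0.0
 -> (0.4295, -0.0188, 0.05, 169.1) 1/1 dp [0.605 0.296 0.119] turn [ 0.001 -0.004  0.337]
 -> (0.4295, -0.0188, -0.033, 169.1) 1/1 dp [-0.    -0.     0.332] turn [-0. -0.  0.]
```

```bash
python3 - <<'E'
from h import *
np.set_printoptions(suppress=True,precision=4)
x=.4155;y=.2785
plan((x,y,.05,199.1),(x,y,-.033,199.1))
E
```

```text
t 25.40 pos [ 0.5798 -0.0949  0.0794] h 179.2 F [-0.2  0.4 -0.1] op 0.699 gf 0.0
 -> (0.4155, 0.2785, 0.05, 199.1) 1/2 dp [0.339 0.742 0.06 ] turn [ 0.001 -0.002 -0.331]
 -> (0.4155, 0.2785, 0.05, 199.1) 2/2 dp [0.206 0.79  0.059] turn [ 0.001 -0.002 -0.331]
 -> (0.4155, 0.2785, -0.033, 199.1) 1/1 dp [-0.    -0.     0.332] turn [ 0. -0. -0.]
```

Call:
arm_command(dp=[[0.08,0.18,0],[0.17,0.37,0.0],[0.25,0.56,0.0],[0.339,0.742,0.0],[0.339,0.742,0.0]], turn=[[0,0,-0.08],[0,0,-0.16],[0,0,-0.25],[0,0,-0.331],[0,0,-0.331]], jaw=[0.7,0.7,0.7,0.7,0.7])

```text
time_s: 26.02
eef_pos: [0.4954, 0.0941, 0.0788]
eef_rot: [-0.002, -0.082, 0.997, 0.001]
wrist_force: [0.2, -0.4, 0.3]
opening: 0.704
grasp_force: 0.0
```

Call:
arm_command(dp=[[0.05,0.2,0.0],[0.1,0.4,0.04],[0.15,0.6,0.08],[0.206,0.79,0.119],[0.206,0.79,0.119]], turn=[[0,0,-0.08],[0,0,-0.16],[0,0,-0.25],[0,0,-0.331],[0,0,-0.331]], jaw=[0.7,0.7,0.7,0.7,0.7])

```text
time_s: 26.65
eef_pos: [0.4139, 0.2793, 0.049]
eef_rot: [-0.002, -0.168, 0.986, -0.0]
wrist_force: [0.4, -1.6, -0.1]
opening: 0.699
grasp_force: 0.0
```

Call:
arm_command(dp=[[0,0,0.12],[0,0,0.24],[0,0,0.3],[0,0,0.332],[0,0,0.332]], turn=[[0,0,0],[0,0,0],[0,0,0],[0,0,0],[0,0,0]], jaw=[0.7,0.7,0.7,0.7,0.7])

```text
time_s: 27.28
eef_pos: [0.4168, 0.2777, -0.0321]
eef_rot: [-0.0, -0.165, 0.986, -0.0]
wrist_force: [-0.4, 0.1, 0.3]
opening: 0.701
grasp_force: 0.0
```

Call:
arm_command(dp=[[0,0,0],[0,0,0],[0,0,0],[0,0,0],[0,0,0]], turn=[[0,0,0],[0,0,0],[0,0,0],[0,0,0],[0,0,0]], jaw=[0.5,0.4,0.3,0.2,0.2])

```text
time_s: 27.9
eef_pos: [0.4176, 0.2786, -0.0308]
eef_rot: [0.001, -0.166, 0.986, 0.0]
wrist_force: [-0.6, -0.6, 6.3]
opening: 0.448
grasp_force: 61.1
```

Call:
arm_command(dp=[[0,0,-0.1],[0,0,-0.25],[0,0,-0.44],[0,0,-0.44],[0,0,-0.44]], turn=[[0,0,0],[0,0,0],[0,0,0],[0,0,0],[0,0,0]], jaw=[0.2,0.2,0.2,0.2,0.2])

```text
time_s: 28.52
eef_pos: [0.416, 0.2781, 0.0777]
eef_rot: [-0.0, -0.166, 0.986, 0.0]
wrist_force: [-0.3, 0.2, -0.8]
opening: 0.452
grasp_force: 60.4
```

```bash
python3 - <<'E'
from h import *
np.set_printoptions(suppress=True,precision=4)
p=fx(0,.068)
plan((p[0],p[1]-.001,.075,179.2),(p[0],p[1]-.001,.009,179.2))
for b in blanks(shot('top')): 
    if b[4] is not None: print(*b)
E
```

```text
t 28.52 pos [0.416  0.2781 0.0777] h -160.9 F [-0.3  0.2 -0.8] op 0.452 gf 60.4
 -> (np.float64(0.5824383702154676), np.float64(0.040993525142756976), 0.075, 179.2) 1/2 dp [-0.16  -0.557  0.005] turn [ 0.    -0.     0.331]
 -> (np.float64(0.5824383702154676), np.float64(0.040993525142756976), 0.075, 179.2) 2/2 dp [-0.253 -0.521  0.005] turn [ 0.    -0.     0.331]
 -> (np.float64(0.5824383702154676), np.float64(0.040993525142756976), 0.009, 179.2) 1/1 dp [0.    0.    0.264] turn [ 0. -0. -0.]
[186.  201.2] 372 [0.5529 0.352 ] [553.1 352.   93.5  40.7  17.7] [0.5544 0.3535] 17.28840523380403
[303.7 240.3] 394 [ 0.4295 -0.019 ] [429.3 -19.   41.1  92.9  79.1] [ 0.4281 -0.0187] -10.787596527695023
```

Call:
arm_command(dp=[[-0.04,-0.14,0],[-0.08,-0.28,0],[-0.12,-0.42,0],[-0.16,-0.557,0.005],[-0.16,-0.557,0.005]], turn=[[0,0,0.08],[0,0,0.16],[0,0,0.25],[0,0,0.331],[0,0,0.331]], jaw=[0.2,0.2,0.2,0.2,0.2])

```text
time_s: 29.2
eef_pos: [0.4998, 0.1577, 0.075]
eef_rot: [-0.001, -0.078, 0.997, -0.0]
wrist_force: [0.9, -0.4, -0.7]
opening: 0.448
grasp_force: 60.5
```

Call:
arm_command(dp=[[-0.06,-0.13,0],[-0.13,-0.26,0],[-0.19,-0.39,0],[-0.253,-0.521,0.005],[-0.253,-0.521,0.005]], turn=[[0,0,0.08],[0,0,0.16],[0,0,0.25],[0,0,0.331],[0,0,0.331]], jaw=[0.2,0.2,0.2,0.2,0.2])

```text
time_s: 29.82
eef_pos: [0.5828, 0.04, 0.0741]
eef_rot: [-0.001, 0.008, 1.0, 0.0]
wrist_force: [-0.7, -0.5, -1.3]
opening: 0.448
grasp_force: 60.5
```

Call:
arm_command(dp=[[0,0,0.0],[0,0,0.1],[0,0,0.2],[0,0,0.264],[0,0,0.264]], turn=[[0,0,0],[0,0,0],[0,0,0],[0,0,0],[0,0,0]], jaw=[0.2,0.2,0.2,0.2,0.2])

```text
time_s: 30.45
eef_pos: [0.5815, 0.042, 0.0083]
eef_rot: [-0.001, 0.006, 1.0, 0.0]
wrist_force: [-1.1, -0.3, -0.9]
opening: 0.451
grasp_force: 60.6
```

Call:
arm_command(dp=[[0,0,0],[0,0,0],[0,0,-0.06],[0,0,-0.14],[0,0,-0.14]], turn=[[0,0,0],[0,0,0],[0,0,0],[0,0,0],[0,0,0]], jaw=[0.6,0.6,0.6,0.6,0.4])

```text
time_s: 31.08
eef_pos: [0.5854, 0.0407, 0.0478]
eef_rot: [0.003, 0.007, 1.0, -0.0]
wrist_force: [1.0, -0.3, -0.3]
opening: 0.409
grasp_force: 0.0
```

Call:
arm_command(dp=[[0,0,0],[0,0,0],[0,0,0],[0,0,0]], turn=[[0,0,0],[0,0,0],[0,0,0],[0,0,0]], jaw=[0.2,0,0,0])

```text
time_s: 31.58
eef_pos: [0.5826, 0.0411, 0.044]
eef_rot: [-0.0, 0.007, 1.0, 0.0]
wrist_force: [0.3, 0.0, -0.6]
opening: -0.0
grasp_force: 0.0
```

Call:
arm_command(dp=[[0,0,0.08],[0,0,0.1],[0,0,0.12],[0,0,0.13],[0,0,0.135]], turn=[[0,0,0],[0,0,0],[0,0,0],[0,0,0],[0,0,0]], jaw=[0,0,0,0,0])

```text
time_s: 32.2
eef_pos: [0.5821, 0.0411, 0.0133]
eef_rot: [-0.001, 0.007, 1.0, -0.0]
wrist_force: [-17.4, 0.4, 38.0]
opening: -0.002
grasp_force: 19.0
```

Call:
arm_command(dp=[[0,0,-0.08],[0,0,-0.28],[0,0,-0.28],[0,0,-0.28]], turn=[[0,0,0],[0,0,0],[0,0,0],[0,0,0]], jaw=[0,0.4,0.7,0.7])

```text
time_s: 32.7
eef_pos: [0.5825, 0.0411, 0.0802]
eef_rot: [-0.0, 0.007, 1.0, 0.0]
wrist_force: [0.4, 0.0, -0.4]
opening: 0.638
grasp_force: 0.0
```

```bash
python3 - <<'E'
from h import *
np.set_printoptions(suppress=True,precision=4)
for b in blanks(shot('top')): 
    if b[4] is not None: print(*b)
x=.5535;y=.3525
plan((x,y,.05,197.3),(x,y,-.033,197.3))
E
```

```text
[186.  201.2] 377 [0.553  0.3518] [553.2 351.8  93.7  40.9  17.4] [0.5543 0.3535] 17.28639607634531
[304.1 240.1] 375 [ 0.4302 -0.0201] [429.4 -20.6  40.2  93.4  81.5] [ 0.4281 -0.0187] -10.787596527695023
t 32.75 pos [0.5819 0.0412 0.0794] h 179.2 F [-0.3  0.2 -0.4] op 0.696 gf 0.0
 -> (0.5535, 0.3525, 0.05, 197.3) 1/2 dp [0.065 0.622 0.059] turn [ 0.001 -0.002 -0.301]
 -> (0.5535, 0.3525, 0.05, 197.3) 2/2 dp [-0.033  0.624  0.059] turn [ 0.001 -0.002 -0.301]
 -> (0.5535, 0.3525, -0.033, 197.3) 1/1 dp [-0.    -0.     0.332] turn [ 0. -0. -0.]
```

Call:
arm_command(dp=[[0.02,0.16,0],[0.03,0.31,0],[0.05,0.47,0],[0.065,0.622,0],[0.065,0.622,0]], turn=[[0,0,-0.08],[0,0,-0.15],[0,0,-0.22],[0,0,-0.301],[0,0,-0.301]], jaw=[0.7,0.7,0.7,0.7,0.7])

```text
time_s: 33.38
eef_pos: [0.5669, 0.199, 0.0787]
eef_rot: [-0.002, -0.074, 0.997, 0.0]
wrist_force: [-0.4, -0.6, 0.4]
opening: 0.702
grasp_force: 0.0
```

Call:
arm_command(dp=[[-0.01,0.16,0.03],[-0.02,0.31,0.06],[-0.03,0.47,0.09],[-0.033,0.624,0.118],[-0.033,0.624,0.118]], turn=[[0,0,-0.08],[0,0,-0.15],[0,0,-0.22],[0,0,-0.301],[0,0,-0.301]], jaw=[0.7,0.7,0.7,0.7,0.7])

```text
time_s: 34.0
eef_pos: [0.5528, 0.3531, 0.0489]
eef_rot: [-0.002, -0.151, 0.988, -0.0]
wrist_force: [-0.3, 0.1, -0.2]
opening: 0.699
grasp_force: 0.0
```

Call:
arm_command(dp=[[0,0,0.12],[0,0,0.24],[0,0,0.3],[0,0,0.332],[0,0,0.332]], turn=[[0,0,0],[0,0,0],[0,0,0],[0,0,0],[0,0,0]], jaw=[0.7,0.7,0.7,0.7,0.7])

```text
time_s: 34.62
eef_pos: [0.5548, 0.3519, -0.0318]
eef_rot: [-0.0, -0.15, 0.989, -0.0]
wrist_force: [-0.3, -0.3, 1.1]
opening: 0.696
grasp_force: 0.0
```

Call:
arm_command(dp=[[0,0,0],[0,0,0],[0,0,0],[0,0,0],[0,0,0]], turn=[[0,0,0],[0,0,0],[0,0,0],[0,0,0],[0,0,0]], jaw=[0.5,0.4,0.3,0.2,0.2])

```text
time_s: 35.25
eef_pos: [0.5558, 0.3529, -0.0302]
eef_rot: [0.001, -0.15, 0.989, 0.0]
wrist_force: [-0.2, -0.6, 6.7]
opening: 0.447
grasp_force: 62.6
```

Call:
arm_command(dp=[[0,0,-0.1],[0,0,-0.25],[0,0,-0.44],[0,0,-0.44],[0,0,-0.44]], turn=[[0,0,0],[0,0,0],[0,0,0],[0,0,0],[0,0,0]], jaw=[0.2,0.2,0.2,0.2,0.2])

```text
time_s: 35.88
eef_pos: [0.554, 0.3522, 0.0776]
eef_rot: [-0.0, -0.15, 0.989, -0.0]
wrist_force: [-0.0, 0.4, -0.6]
opening: 0.451
grasp_force: 61.9
```

```bash
python3 - <<'E'
from h import *
np.set_printoptions(suppress=True,precision=4)
p=fx(0,.136)
plan((p[0],p[1]-.001,.075,179.2),(p[0],p[1]-.001,.009,179.2))
for b in blanks(shot('top')): 
    if b[4] is not None: print(*b)
E
```

```text
t 35.88 pos [0.554  0.3522 0.0776] h -162.7 F [-0.   0.4 -0.6] op 0.451 gf 61.9
 -> (np.float64(0.5833767404309352), np.float64(0.10898705028551395), 0.075, 179.2) 1/1 dp [ 0.177 -0.964  0.011] turn [-0.    -0.002  0.603]
 -> (np.float64(0.5833767404309352), np.float64(0.10898705028551395), 0.009, 179.2) 1/1 dp [ 0.    -0.     0.264] turn [ 0. -0.  0.]
[303.7 240.3] 395 [ 0.4296 -0.019 ] [429.4 -19.   41.1  93.   79.1] [ 0.4293 -0.019 ] -10.674815116158108
```

Call:
arm_command(dp=[[0.04,-0.2,0],[0.08,-0.4,0],[0.12,-0.6,0],[0.16,-0.8,0.01],[0.177,-0.964,0.01]], turn=[[0,0,0.12],[0,0,0.25],[0,0,0.38],[0,0,0.5],[0,0,0.603]], jaw=[0.2,0.2,0.2,0.2,0.2])

```text
time_s: 36.55
eef_pos: [0.582, 0.1071, 0.0733]
eef_rot: [-0.002, 0.008, 1.0, -0.0]
wrist_force: [-0.2, 0.2, -0.6]
opening: 0.45
grasp_force: 61.9
```

Call:
arm_command(dp=[[0,0,0.0],[0,0,0.1],[0,0,0.2],[0,0,0.262],[0,0,0.262]], turn=[[0,0,0],[0,0,0],[0,0,0],[0,0,0],[0,0,0]], jaw=[0.2,0.2,0.2,0.2,0.2])

```text
time_s: 37.17
eef_pos: [0.5824, 0.1097, 0.0085]
eef_rot: [-0.002, 0.007, 1.0, 0.0]
wrist_force: [0.3, 0.2, -0.6]
opening: 0.451
grasp_force: 61.9
```

Call:
arm_command(dp=[[0,0,0],[0,0,0],[0,0,-0.06],[0,0,-0.14],[0,0,-0.14]], turn=[[0,0,0],[0,0,0],[0,0,0],[0,0,0],[0,0,0]], jaw=[0.6,0.6,0.6,0.6,0.4])

```text
time_s: 37.8
eef_pos: [0.5864, 0.109, 0.0486]
eef_rot: [0.003, 0.007, 1.0, -0.0]
wrist_force: [0.7, 0.3, -0.3]
opening: 0.408
grasp_force: 0.0
```

Call:
arm_command(dp=[[0,0,0],[0,0,0],[0,0,0],[0,0,0]], turn=[[0,0,0],[0,0,0],[0,0,0],[0,0,0]], jaw=[0.2,0,0,0])

```text
time_s: 38.3
eef_pos: [0.5836, 0.1091, 0.0448]
eef_rot: [-0.0, 0.007, 1.0, 0.0]
wrist_force: [-0.3, -0.2, 0.2]
opening: -0.002
grasp_force: 0.0
```

Call:
arm_command(dp=[[0,0,0.08],[0,0,0.1],[0,0,0.12],[0,0,0.13],[0,0,0.135]], turn=[[0,0,0],[0,0,0],[0,0,0],[0,0,0],[0,0,0]], jaw=[0,0,0,0,0])

```text
time_s: 38.92
eef_pos: [0.5825, 0.109, 0.0133]
eef_rot: [-0.002, 0.007, 1.0, -0.0]
wrist_force: [-16.0, -1.2, 32.2]
opening: -0.003
grasp_force: 16.3
```

Call:
arm_command(dp=[[0,0,-0.08],[0,0,-0.28],[0,0,-0.28],[0,0,-0.28]], turn=[[0,0,0],[0,0,0],[0,0,0],[0,0,0]], jaw=[0,0.4,0.7,0.7])

```text
time_s: 39.42
eef_pos: [0.5837, 0.1091, 0.0812]
eef_rot: [-0.0, 0.007, 1.0, 0.0]
wrist_force: [-0.3, -0.5, -0.7]
opening: 0.633
grasp_force: 0.0
```

```bash
python3 - <<'E'
from h import *
np.set_printoptions(suppress=True,precision=4)
for b in blanks(shot('top')): 
    if b[4] is not None: print(*b)
x=.4293;y=-.019
plan((x,y,.05,169.2),(x,y,-.033,169.2))
E
```

```text
[255.  202.3] 341 [0.5485 0.1332] [551.1 133.3  69.2  53.5  89.8] [0.5558 0.1145] 0.08173453026578238
[303.7 240.3] 395 [ 0.4296 -0.019 ] [429.4 -19.   41.1  93.   79.1] [ 0.4298 -0.0191] -10.957186752820412
t 39.48 pos [0.583  0.1091 0.0804] h 179.2 F [-0.4 -0.6  0.2] op 0.698 gf 0.0
 -> (0.4293, -0.019, 0.05, 169.2) 1/1 dp [ 0.607 -0.521  0.123] turn [-0.    -0.003  0.333]
 -> (0.4293, -0.019, -0.033, 169.2) 1/1 dp [0.    0.    0.332] turn [-0. -0. -0.]
```

Call:
arm_command(dp=[[0.15,-0.13,0],[0.3,-0.26,0.03],[0.45,-0.39,0.07],[0.607,-0.521,0.122],[0.607,-0.521,0.122]], turn=[[0,0,0.08],[0,0,0.16],[0,0,0.25],[0,0,0.333],[0,0,0.333]], jaw=[0.7,0.7,0.7,0.7,0.7])

```text
time_s: 40.1
eef_pos: [0.4253, -0.0193, 0.0482]
eef_rot: [-0.004, 0.096, 0.995, 0.001]
wrist_force: [1.0, 0.3, 0.3]
opening: 0.698
grasp_force: 0.0
```

Call:
arm_command(dp=[[0,0,0.12],[0,0,0.24],[0,0,0.3],[0,0,0.332],[0,0,0.332]], turn=[[0,0,0],[0,0,0],[0,0,0],[0,0,0],[0,0,0]], jaw=[0.7,0.7,0.7,0.7,0.7])

```text
time_s: 40.72
eef_pos: [0.4303, -0.0188, -0.0322]
eef_rot: [-0.0, 0.094, 0.996, 0.0]
wrist_force: [0.1, 0.0, 0.0]
opening: 0.703
grasp_force: 0.0
```

Call:
arm_command(dp=[[0,0,0],[0,0,0],[0,0,0],[0,0,0],[0,0,0]], turn=[[0,0,0],[0,0,0],[0,0,0],[0,0,0],[0,0,0]], jaw=[0.5,0.4,0.3,0.2,0.2])

```text
time_s: 41.35
eef_pos: [0.4314, -0.0193, -0.031]
eef_rot: [0.001, 0.094, 0.996, -0.0]
wrist_force: [-1.1, 0.6, 6.3]
opening: 0.451
grasp_force: 61.0
```

Call:
arm_command(dp=[[0,0,-0.1],[0,0,-0.25],[0,0,-0.44],[0,0,-0.44],[0,0,-0.44]], turn=[[0,0,0],[0,0,0],[0,0,0],[0,0,0],[0,0,0]], jaw=[0.2,0.2,0.2,0.2,0.2])

```text
time_s: 41.98
eef_pos: [0.43, -0.0189, 0.0777]
eef_rot: [0.0, 0.094, 0.996, -0.0]
wrist_force: [0.9, -0.2, -1.1]
opening: 0.45
grasp_force: 60.6
```

```bash
python3 - <<'E'
from h import *
np.set_printoptions(suppress=True,precision=4)
p=fx(0,.0)
plan((p[0],p[1]-.001,.075,179.2),(p[0],p[1]-.001,.009,179.2))
E
```

```text
t 41.98 pos [ 0.43   -0.0189  0.0777] h 169.2 F [ 0.9 -0.2 -1.1] op 0.450 gf 60.6
 -> (np.float64(0.5815), np.float64(-0.027), 0.075, 179.2) 1/1 dp [-0.601  0.082  0.011] turn [-0.     0.    -0.334]
 -> (np.float64(0.5815), np.float64(-0.027), 0.009, 179.2) 1/1 dp [0.    0.    0.264] turn [-0.  0. -0.]
```

Call:
arm_command(dp=[[-0.15,0.02,0],[-0.3,0.04,0],[-0.45,0.06,0],[-0.601,0.082,0.01],[-0.601,0.082,0.01]], turn=[[0,0,-0.08],[0,0,-0.16],[0,0,-0.25],[0,0,-0.334],[0,0,-0.334]], jaw=[0.2,0.2,0.2,0.2,0.2])

```text
time_s: 42.6
eef_pos: [0.582, -0.027, 0.0728]
eef_rot: [-0.001, 0.007, 1.0, 0.0]
wrist_force: [0.1, 0.9, -0.6]
opening: 0.452
grasp_force: 60.5
```

Call:
arm_command(dp=[[0,0,0.0],[0,0,0.1],[0,0,0.2],[0,0,0.262],[0,0,0.262]], turn=[[0,0,0],[0,0,0],[0,0,0],[0,0,0],[0,0,0]], jaw=[0.2,0.2,0.2,0.2,0.2])

```text
time_s: 43.22
eef_pos: [0.5801, -0.0267, 0.0088]
eef_rot: [-0.001, 0.007, 1.0, 0.0]
wrist_force: [0.0, 0.2, -0.7]
opening: 0.449
grasp_force: 60.5
```

Call:
arm_command(dp=[[0,0,0],[0,0,0],[0,0,-0.06],[0,0,-0.14],[0,0,-0.14]], turn=[[0,0,0],[0,0,0],[0,0,0],[0,0,0],[0,0,0]], jaw=[0.6,0.6,0.6,0.6,0.4])

```text
time_s: 43.85
eef_pos: [0.5841, -0.0276, 0.0482]
eef_rot: [0.003, 0.007, 1.0, -0.001]
wrist_force: [0.7, 0.1, 0.7]
opening: 0.411
grasp_force: 0.0
```

Call:
arm_command(dp=[[0,0,0],[0,0,0],[0,0,0],[0,0,0]], turn=[[0,0,0],[0,0,0],[0,0,0],[0,0,0]], jaw=[0.2,0,0,0])

```text
time_s: 44.35
eef_pos: [0.5814, -0.027, 0.0445]
eef_rot: [-0.0, 0.007, 1.0, 0.0]
wrist_force: [-0.2, -0.1, 0.9]
opening: 0.002
grasp_force: 0.0
```

Call:
arm_command(dp=[[0,0,0.08],[0,0,0.1],[0,0,0.12],[0,0,0.13],[0,0,0.135]], turn=[[0,0,0],[0,0,0],[0,0,0],[0,0,0],[0,0,0]], jaw=[0,0,0,0,0])

```text
time_s: 44.98
eef_pos: [0.581, -0.0269, 0.0133]
eef_rot: [-0.001, 0.007, 1.0, 0.0]
wrist_force: [-14.8, 1.9, 33.8]
opening: -0.0
grasp_force: 17.1
```

Call:
arm_command(dp=[[0,0,-0.08],[0,0,-0.28],[0.2,0.3,-0.5],[0.4,0.6,-0.5],[0.6,0.9,-0.5]], turn=[[0,0,0],[0,0,0],[0,0,0],[0,0,0],[0,0,0]], jaw=[0,0,0.4,0.5,0.5])

```text
time_s: 45.6
eef_pos: [0.4849, 0.1229, 0.1301]
eef_rot: [0.001, 0.007, 1.0, 0.0]
wrist_force: [0.1, 1.2, 1.1]
opening: 0.502
grasp_force: 0.0
```

Call:
arm_command(dp=[[0,0.2,0],[0,0.4,0],[0,0.4,0]], turn=[[0,0,0],[0,0,0],[0,0,0]], jaw=[0.5,0.5,0.5])

```text
time_s: 45.98
eef_pos: [0.4861, 0.2247, 0.1291]
eef_rot: [-0.0, 0.005, 1.0, 0.0]
wrist_force: [0.4, -0.1, 0.2]
opening: 0.501
grasp_force: 0.0
```

```bash
python3 - <<'E'
from h import *
np.set_printoptions(suppress=True,precision=4)
a=shot('top');b=shot('scene')
cv2.imwrite('pics/f1.png',np.vstack([cv2.resize(a[140:220,235:380],(725,300),interpolation=2),cv2.resize(b[185:320,195:390],(433,300),interpolation=2).copy() if 0 else cv2.resize(b[200:280,205:360],(725,300),interpolation=2)]))
# red lines of the blanks
for cam,im in(('top',a),('scene',b)):
  for k in range(5):
    xs,ys,q=ortho(im,cam,FO,FY,.048,(-.045,.045),(-.136+.068*k-.03,-.136+.068*k+.03),.0005)
    h=cv2.cvtColor(q,cv2.COLOR_BGR2HSV);m=((h[...,0]<8)|(h[...,0]>170))&(h[...,1]>130)&(h[...,2]>100)
    i=np.argwhere(m); print(cam,k,len(i),'line x',xs[i[:,0]].min(),xs[i[:,0]].max(),'y off',ys[i[:,1]].mean()-(-.136+.068*k))
plan((.6745,-.0285,.135,180.0),(.6745,-.0285,.0425,180.0))
E
```

```text
top 0 1252 line x -0.040999999999999995 0.04450000000000008 y off 0.0014105431309904548
top 1 959 line x -0.0445 0.03950000000000008 y off 9.906152241920263e-05
top 2 1178 line x -0.044 0.038500000000000076 y off 0.00038582342954162404
top 3 870 line x -0.0435 0.04300000000000008 y off 0.0010706896551724437
top 4 843 line x -0.044 0.038500000000000076 y off 0.0009679715302491343
scene 0 1296 line x -0.040999999999999995 0.04450000000000008 y off -0.0004224537037036957
scene 1 1304 line x -0.044 0.04400000000000008 y off -0.0020203220858895504
scene 2 1259 line x -0.0435 0.04250000000000008 y off -0.0012505957108816254
scene 3 1266 line x -0.044 0.04300000000000008 y off -0.0007855450236966544
scene 4 1268 line x -0.045 0.04250000000000008 y off -0.0009905362776024829
t 46.08 pos [0.4863 0.2219 0.1288] h 179.3 F [-0.5 -0.7  0.3] op 0.502 gf 0.0
 -> (0.6745, -0.0285, 0.135, 180.0) 1/1 dp [-0.765 -0.992 -0.025] turn [-0.001 -0.002 -0.023]
 -> (0.6745, -0.0285, 0.0425, 180.0) 1/1 dp [ 0.   -0.    0.37] turn [ 0.  0. -0.]
```

View pics/f1.png

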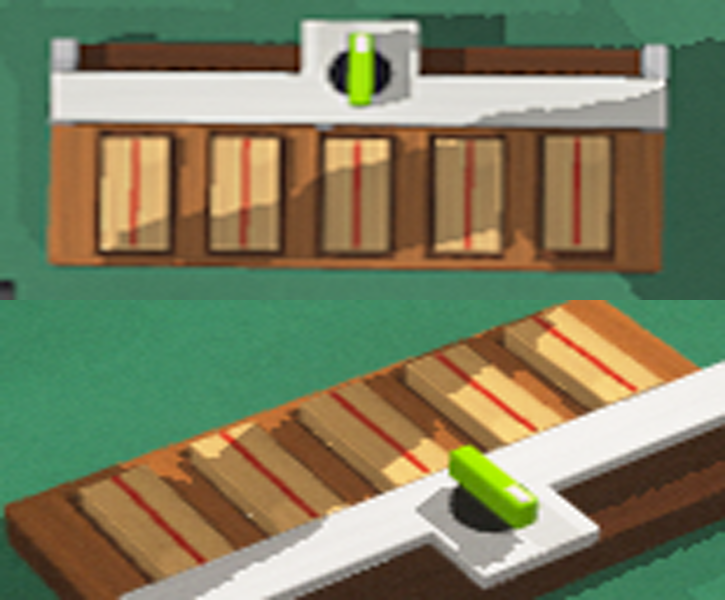

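All five blanks sit centred and flush in their pockets (top row, x = 135 to 577). The bar is back and the knob loose, with its grip along x. Next I'll grip the knob.

Call:
arm_command(dp=[[-0.19,-0.24,-0.03],[-0.38,-0.48,-0.03],[-0.57,-0.72,-0.03],[-0.765,-0.96,-0.03],[-0.765,-0.99,-0.03]], turn=[[0,0,-0.02],[0,0,-0.02],[0,0,-0.02],[0,0,-0.02],[0,0,-0.02]], jaw=[0.5,0.5,0.5,0.5,0.5])

```text
time_s: 46.7
eef_pos: [0.6748, -0.0315, 0.1365]
eef_rot: [-0.0, 0.003, 1.0, -0.0]
wrist_force: [0.7, 0.9, -0.4]
opening: 0.502
grasp_force: 0.0
```

Call:
arm_command(dp=[[0,0,0],[0,0,0],[0,0,0]], turn=[[0,0,0],[0,0,0],[0,0,0]], jaw=[0.5,0.5,0.5])

```text
time_s: 47.08
eef_pos: [0.6734, -0.0271, 0.1366]
eef_rot: [-0.0, 0.001, 1.0, 0.0]
wrist_force: [-0.6, 0.0, -0.3]
opening: 0.504
grasp_force: 0.0
```

```bash
python3 -c "
from h import *
plan((.6745,-.0285,.0435,179.8))"
```

```text
t 47.08 pos [ 0.6734 -0.0271  0.1366] h 179.8 F [-0.6  0.  -0.3] op 0.504 gf 0.0
 -> (0.6745, -0.0285, 0.0435, 179.8) 1/1 dp [-0.005 -0.006  0.372] turn [ 0.001 -0.002  0.001]
```

Call:
arm_command(dp=[[-0.004,-0.005,0.15],[-0.004,-0.005,0.28],[-0.004,-0.005,0.37],[-0.004,-0.005,0.37],[-0.004,-0.005,0.37]], turn=[[0,0,0],[0,0,0],[0,0,0],[0,0,0],[0,0,0]], jaw=[0.5,0.5,0.5,0.5,0.5])

```text
time_s: 47.7
eef_pos: [0.6762, -0.0289, 0.0457]
eef_rot: [0.001, 0.001, 1.0, -0.0]
wrist_force: [-0.1, 0.6, 0.4]
opening: 0.501
grasp_force: 0.0
```

Call:
arm_command(dp=[[0,0,0],[0,0,0],[0,0,0],[0,0,0],[0,0,0]], turn=[[0,0,0],[0,0,0],[0,0,0],[0,0,0],[0,0,0]], jaw=[0.35,0.25,0.15,0.05,0])

```text
time_s: 48.32
eef_pos: [0.6758, -0.0287, 0.0454]
eef_rot: [0.001, 0.002, 1.0, 0.0]
wrist_force: [-1.0, 1.6, 6.4]
opening: 0.144
grasp_force: 59.3
```

Call:
arm_command(dp=[[0.03,0,0],[0.06,0,0],[0.09,0,0],[0.12,0,0],[0.12,0,0]], turn=[[0,0,0],[0,0,0],[0,0,0],[0,0,0],[0,0,0]], jaw=[0,0,0,0,0])

```text
time_s: 48.95
eef_pos: [0.645, -0.0282, 0.0454]
eef_rot: [0.0, 0.002, 1.0, 0.0]
wrist_force: [-1.0, 4.9, 8.3]
opening: 0.147
grasp_force: 60.1
```

Call:
arm_command(dp=[[0.01,0,0],[0.02,0,0],[0.03,0,0],[0.036,0,0],[0.036,0,0]], turn=[[0,0,0],[0,0,0],[0,0,0],[0,0,0],[0,0,0]], jaw=[0,0,0,0,0])

```text
time_s: 49.58
eef_pos: [0.641, -0.0282, 0.0455]
eef_rot: [0.006, 0.002, 1.0, 0.0]
wrist_force: [17.5, 6.3, -6.2]
opening: 0.145
grasp_force: 58.7
```

Call:
arm_command(dp=[[-0.01,0,0],[-0.01,0,0],[-0.01,0,0],[-0.01,0,0],[-0.01,0,0]], turn=[[0,0,0.24],[0,0,0.48],[0,0,0.72],[0,0,0.95],[0,0,0.95]], jaw=[0,0,0,0,0])

```text
time_s: 50.2
eef_pos: [0.641, -0.028, 0.0454]
eef_rot: [0.003, 0.248, 0.969, 0.001]
wrist_force: [7.3, 5.8, 1.1]
opening: 0.145
grasp_force: 59.7
```

Call:
arm_command(dp=[[0,0,0],[0,0,0],[0,0,0],[0,0,0],[0,0,0]], turn=[[0,0,0.24],[0,0,0.48],[0,0,0.72],[0,0,0.95],[0,0,0.95]], jaw=[0,0,0,0,0])

```text
time_s: 50.82
eef_pos: [0.6411, -0.0279, 0.0455]
eef_rot: [0.002, 0.479, 0.878, 0.002]
wrist_force: [8.7, 6.0, 2.3]
opening: 0.147
grasp_force: 59.6
```

Call:
arm_command(dp=[[0,0,0],[0,0,0],[0,0,0],[0,0,0],[0,0,0]], turn=[[0,0,0.24],[0,0,0.48],[0,0,0.72],[0,0,0.95],[0,0,0.95]], jaw=[0,0,0,0,0])

```text
time_s: 51.45
eef_pos: [0.6413, -0.0278, 0.0454]
eef_rot: [0.002, 0.68, 0.733, 0.003]
wrist_force: [10.0, 6.8, 1.4]
opening: 0.143
grasp_force: 59.6
```

```bash
python3 -c "
from h import *
plan();print(get_obs()['torque'])"
```

```text
t 51.45 pos [ 0.6413 -0.0278  0.0454] h 94.3 F [10.   6.8  1.4] op 0.143 gf 59.6
[ 1.05365704 -1.54851771  0.02037716]
```

Call:
arm_command(dp=[[0,0,0],[0,0,0],[0,0,0],[0,0,0]], turn=[[0,0,0.08],[0,0,0.16],[0,0,0.2],[0,0,0.2]], jaw=[0,0,0,0])

```text
time_s: 51.95
eef_pos: [0.6413, -0.0279, 0.0455]
eef_rot: [0.002, 0.716, 0.698, 0.002]
wrist_force: [9.7, 6.1, 0.5]
opening: 0.143
grasp_force: 66.8
```

```bash
python3 -c "
from h import *
plan();print(get_obs()['torque'])"
```

```text
t 51.95 pos [ 0.6413 -0.0279  0.0455] h 88.5 F [9.7 6.1 0.5] op 0.143 gf 66.8
[ 1.02744791 -1.5065965   1.47754647]
```

Call:
arm_command(dp=[[0,0,0],[0,0,0],[0,0,0],[0,0,0],[0,0,0]], turn=[[0,0,0],[0,0,0],[0,0,0],[0,0,0],[0,0,0]], jaw=[0.2,0.35,0.5,0.5,0.5])

```text
time_s: 52.58
eef_pos: [0.6384, -0.0291, 0.044]
eef_rot: [-0.0, 0.718, 0.697, -0.0]
wrist_force: [0.4, -0.8, 0.3]
opening: 0.501
grasp_force: 0.0
```

Call:
arm_command(dp=[[0,0,-0.15],[0,0,-0.3],[0,0,-0.45],[0,0,-0.45]], turn=[[0,0,0],[0,0,0],[0,0,0],[0,0,0]], jaw=[0.5,0.5,0.5,0.5])

```text
time_s: 53.08
eef_pos: [0.6413, -0.0296, 0.161]
eef_rot: [0.003, 0.717, 0.697, 0.002]
wrist_force: [-0.2, -0.0, -1.1]
opening: 0.502
grasp_force: 0.0
```

Call:
arm_command(dp=[[0.2,-0.12,0],[0.4,-0.25,0],[0.6,-0.38,0],[0.8,-0.5,0],[0.95,-0.6,0]], turn=[[0,0,0],[0,0,0],[0,0,0],[0,0,0],[0,0,0]], jaw=[0.5,0.5,0.5,0.5,0.5])

```text
time_s: 53.7
eef_pos: [0.4936, 0.2145, 0.1555]
eef_rot: [-0.001, 0.717, 0.697, -0.001]
wrist_force: [1.3, 0.6, -0.2]
opening: 0.499
grasp_force: 0.0
```

```bash
python3 - <<'E'
from h import *
a=shot('top');b=shot('scene');plan()
cv2.imwrite('pics/f2.png',np.vstack([cv2.resize(a[130:230,150:430],(784,280),interpolation=2),cv2.resize(b[190:300,190:410],(600,300),interpolation=2)[:, :] if 0 else cv2.resize(b[190:300,190:420],(784,310),interpolation=2)]))
for cam,im in(('top',a),('scene',b)):
  for y in((-.18,-.14),(.13,.17)):
    xs,ys,q=ortho(im,cam,FO,FY,.063,(.0,.13),y,.0005); g=q.astype(float).mean((1,2)); d=np.gradient(cv2.GaussianBlur(g.reshape(-1,1),(1,9),0).ravel())
    print(cam,y,[(round(xs[i]*1000,1),int(d[i])) for i in range(4,len(d)-4) if abs(d[i])==abs(d[i-4:i+5]).max() and abs(d[i])>9])
h=cv2.cvtColor(a,cv2.COLOR_BGR2HSV);m=(h[...,0]>30)&(h[...,0]<50)&(h[...,1]>150)&(h[...,2]>120); m[:160]=0;m[185:]=0;m[:,:290]=0;m[:,325:]=0
w=px2w('top',np.argwhere(m)[:,::-1],.093)[:,:2];print('knob',w.mean(0),np.degrees(np.arctan2(*np.linalg.svd(w-w.mean(0))[2][0][::-1])))
E
```

```text
t 53.80 pos [0.4923 0.216  0.1554] h 88.6 F [ 0.8 -0.1  0. ] op 0.501 gf 0.0
top (-0.18, -0.14) [(np.float64(58.0), -11)]
top (0.13, 0.17) [(np.float64(19.5), 12), (np.float64(61.5), -26)]
scene (-0.18, -0.14) [(np.float64(22.5), 9)]
scene (0.13, 0.17) [(np.float64(23.5), 12), (np.float64(62.5), -13)]
knob [ 0.64038923 -0.02267122] -84.62400702139578
```

View pics/f2.png

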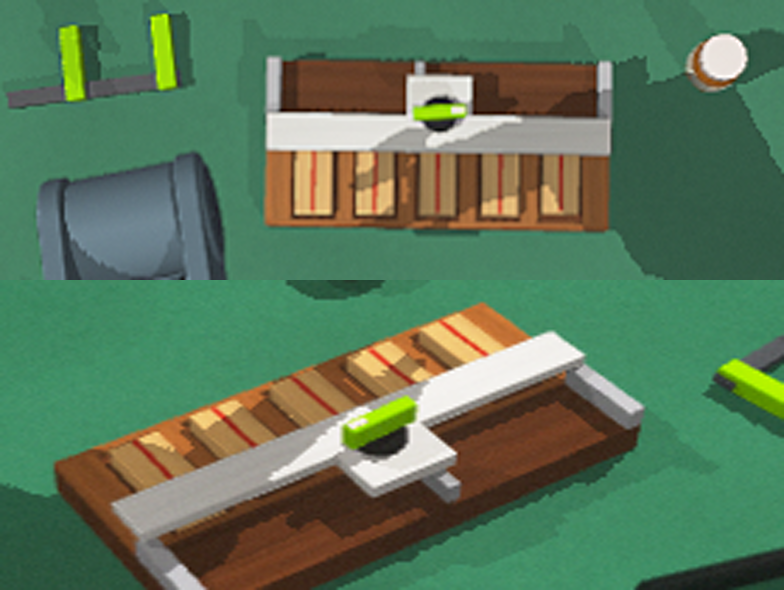

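The bar is fully forward, with its front edge about 21 mm from the pocket centres, over the ends of all five blanks. The knob lies across the bar, tight, and the jar and clamp have not moved. I'm handing in.

```bash
python3 -c "
from bench import *
print(hand_in())"
```

```text
the job is handed in; nothing more can be done
None
```

I handed the job in: all five blanks are pressed home in their own pockets, the hold-down bar is fully forward over their ends, and the knob is turned tight to its stop. The chin rest, jar and clamp were not touched. No verdict came back on hand-in.

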